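# Unload the cheese carrier onto the display tray

## Robot

A 6-joint arm with a two-finger parallel gripper is mounted at the origin on the work surface. World frame = base frame: x ahead of the robot, y to its left, z up, the work surface at z = 0. Lengths are in mm, angles in rad, forces in N, time in s.
With the tool pointing down it reaches from about 300 to 875 mm from the base axis. Payload 6.4 kg.
Tool frame: the origin (TCP) lies at the very end of the fingers, on their centre line; the grasp point (between the pads) lies 19 mm behind it; z points along the fingers, y is the line along which they close (so a half turn about z gives the same grasp; the last joint's range is limited). The gripper opens to 88 mm and grips with 3 to 60 N. Pads are 18 mm wide; open, the fingers measure 123 mm over their backs; the gripper's body (75 mm by 187 mm) begins 45 mm behind the grasp point.
Start: joints at [1.097, 0.181, 1.607, -0, 1.354, -0.206], TCP at [152.139, 554.522, 238.714] pointing down, gripper open.
Joint ranges: [-2.99, 2.99], [-0.89, 2.07], [0.3, 2.58], [-1.14, 4.28], [0, 2.63], [-3.12, 3.12]. Speed limits (rad/s): [2.57, 2.57, 3.01, 3.14, 3.14, 3.14].

## Interface

Orientations are given as a 3x3 rotation matrix whose columns are the frame's x, y, z axes.
In Python, from rig import manip, imaging gives the robot as it stands.
- The arm moves only by the tool move_arm, never from a script. Its argument "series" is a list that holds one entry, the list of rows, each a list of 5 numbers: the opening, from 0 (shut) to 1 (fully open), then the shift along the tool's x, y, z in m, then the turn about the tool's z in rad. A call has 1 to 20 rows; each row is the pose to reach, as a shift and turn from the pose commanded when the call began, along the tool's axes at that moment; what a row does not reach only later rows make up. A row lasts 1/8 s, in which the tool goes at most 62.5 mm and 10.7 degrees, less where a joint would pass 70% of its speed; a pose out of reach is approached as far as the arm can. A call with a gripper value outside its range is refused whole. The fingers move at their own pace and stop on an object; "newtons" is the grip in N (left out, the last holds). Time passes only in rows, so rows that repeat a pose let the fingers close. It gives the time, the measured TCP pose, the force, the opening and the grip force at its end, in the units of the state.
- manip.state(): the state, without advancing time (a new reading comes with each control period).
- imaging.capture(name): name is "scene" or "top" or "wrist"; returns the picture (400x640x3 uint8, blue, green, red); there is no depth.
- imaging.camera_model(name): a dict with "camera_matrix" (3x3 intrinsics, pixels), "k1" (the pictures are not rectified: a ray, as slopes to the right and down, at radius r is drawn at 1 + k1 r^2 times it, then the intrinsics apply), "R" (3x3) and "t" (3): a world point X has camera coordinates R X + t. Camera axes: x right, y down, z forward; pixel columns grow to the right and rows downward; lengths in mm; the calibration is good to about 2 mm. A picture is of the moment at which its call begins: read the wrist's pose just before it. camera_model takes no time and is no camera call; for the wrist camera it gives the pose at the moment of the call.
- manip.job_done(): hands the job in; it is judged then, once.
The state is a dict: "clock": time; "joints": joint angles; "joint_velocities": joint speeds; "tau": joint torques, N m; "tcp_pos": TCP position; "tcp_rot": TCP orientation; "wrist_force": force on the tool from outside, world axes, zero at the start; "ft_torque": the same for the moment, N m; "finger_gap": opening from 0.0 (shut) to 1.0 (fully open); "gripper_force": force on a finger pad.
Only numpy, scipy, OpenCV 4.12 (cv2) and the standard library are available. Lean on these libraries where they do the work, as an engineer would, in place of code of your own. Each camera call takes 0.05 s, during which the arm holds its last target. There are 200 camera calls.

## Task

Flip open the toggle latch on the front of the insulated cheese carrier, lift its lid, and set every half cheese from it into the wooden display tray, standing flat on the tray's floor with its flat cut face squarely towards the tray's price rail, without dropping any. When the carrier is empty, shut its lid again, and leave the two jars and the bread tongs where they are.

Things in the scene. Friction and masses are not known exactly. Their poses are not given: they have to be found in the camera images.
- carrier: dark grey insulated box, fixed, 236 (x) x 324 (y) x 95 mm high without its lid, walls 18 mm; inner floor 40 mm above the table, with an edge 22 mm wide and 8 mm high all round it along the walls (inside 200 x 288 mm, flat floor 156 x 244 mm). Origin: centre of its underside. -x: front, latch at its middle; +x: back, lid hinge on top. The front faces roughly to the robot's left (world +y).
- lid (a joint): angle of the carrier's lid (236 x 324 x 25 mm, 0.45 kg), rad: 0 shut, opens up and back to its stop at 1.8. A stiff friction hinge: it stays at any angle where it is left; moving it takes about 6 N at the handle when lifting it from shut, 1 to 5 N elsewhere. It cannot be lifted while the latch is closed.
- lid_handle (a point): middle of the black bar handle on the lid: a round bar of 12 mm diameter and 110 mm length, parallel to the hinge, its axis 30 mm above the lid's top, 22 mm behind the lid's front edge (150 mm above the table when shut). Moves with the lid; 221 mm from the hinge axis. The point's axes are the lid's: y along the bar and hinge, z out of the lid's top.
- lid_hinge (a point): middle of the lid's hinge axis, on the top edge of the carrier's back (95 mm above the table); the axis runs along y of the carrier. A lid point at (x, z) from it when shut is at (x cos a + z sin a, -x sin a + z cos a) at lid angle a (the handle: x = -0.214, z = 0.055).
- latch_lever (a joint): angle of the steel lever of the toggle latch, rad: 0 closed, hanging straight down along the carrier's front; it swings outwards and up to its stop at 2.25. Over-centre: its wire loop pulls it shut up to about 0.3; past that it swings freely, and from 1.3 the loop springs off its strike on the lid. It takes about 2 N at the lever's end and stays where it is left beyond 0.5
- latch_pivot (a point): middle of the lever's pivot axis, which is parallel to the carrier's y axis, 15 mm out of the carrier's front and 76 mm above the table
- latch_grip (a point): middle of the lever's thickness, 30 mm from the pivot towards its free end (closed: 46 mm above the table, 15 mm out of the front). The lever is a channel 24 mm wide (along y) and 8 mm thick, 42 mm long from the pivot, its end a lip bent outwards. Pinched across its width from above, it can be swung round its pivot while turning between the fingers. Site axes: -z to its free end, y along the pivot
- tray: wooden display tray, fixed, 210 (x) x 280 (y) mm outside, rim 10 mm thick and 20 mm high, floor 8 mm above the table, 190 x 260 mm inside. Origin: centre of its underside; +x points to its customers' side, where the white slanted price rail is fixed outside the rim.
- tray_rail (a point): outer edge of the tray's price rail, at its middle, 125 mm from the tray's centre along the tray's +x
- cheese1: half of a small round cheese (tan rind, pale cut face), 64 mm long along the cut face (y), 32 mm deep (x), 32 mm high, 60 g. Origin: mid depth, mid length, on its underside; +x points straight out of the flat cut face (16 mm from the origin), -x to the round rind, z up. Starts on the carrier's floor, at any yaw. May be absent.
- cheese2: half of a small round cheese (tan rind, pale cut face), 64 mm long along the cut face (y), 32 mm deep (x), 32 mm high, 60 g. Origin: mid depth, mid length, on its underside; +x points straight out of the flat cut face (16 mm from the origin), -x to the round rind, z up. Starts on the carrier's floor, at any yaw. May be absent.
- cheese3: half of a small round cheese (tan rind, pale cut face), 64 mm long along the cut face (y), 32 mm deep (x), 32 mm high, 60 g. Origin: mid depth, mid length, on its underside; +x points straight out of the flat cut face (16 mm from the origin), -x to the round rind, z up. Starts on the carrier's floor, at any yaw. May be absent.
- cheese4: half of a small round cheese (tan rind, pale cut face), 64 mm long along the cut face (y), 32 mm deep (x), 32 mm high, 60 g. Origin: mid depth, mid length, on its underside; +x points straight out of the flat cut face (16 mm from the origin), -x to the round rind, z up. Starts on the carrier's floor, at any yaw. May be absent.
- cheese5: half of a small round cheese (tan rind, pale cut face), 64 mm long along the cut face (y), 32 mm deep (x), 32 mm high, 60 g. Origin: mid depth, mid length, on its underside; +x points straight out of the flat cut face (16 mm from the origin), -x to the round rind, z up. Starts on the carrier's floor, at any yaw. May be absent.
- jar_a: bystander: jar of honey with a black lid, 56 mm diameter, 75 mm high; origin: centre of its underside
- jar_b: bystander: jar of honey with a white lid, 56 mm diameter, 75 mm high; origin: centre of its underside
- tongs: bystander: steel bread tongs lying flat, about 235 mm long (x) and 47 mm wide, 17 mm high; origin: underneath, near the middle

How it is judged:
By the outcome, as a careful person would: the job done as asked, in the order asked, and still so for the second after the job is handed in, with the robot touching nothing.
Of cheese1, cheese2, cheese3, cheese4, cheese5 only 3 to 5 are there at a start; the rules pass over those that are not, and their reading is None.
At some moment in a run one of cheese1, cheese2, cheese3, cheese4, cheese5 may be knocked a few centimetres aside while the robot is not near it.
It also fails if it takes over 210 s, if anything falls off the work surface, if the arm or the gripper's body presses on something with over 40 N, if the wrist force passes 120 N, or if a joint passes its speed limit or range.

## Working session

There is one attempt and no reset: what is moved stays moved. The work goes in short steps, Python scripts to look and compute and a tool call to move; the robot and the scene stay as the last step left them, time stands still between calls to the robot, and variables do not carry over. Pictures are saved under pics/ and viewed, at most 14 in all, crops included, and the job is handed in when it is done.

Besides the shell and the picture viewer there is one more tool, called by a JSON object that holds its "op" and its "data", one argument or row to a line. move_arm: Moves the arm, as the interface text tells. Its arguments: {"type":"object","properties":{"series":{"type":"array"},"newtons":{"type":"number"}},"required":["series"]}

```bash
ls; mkdir -p pics; python3 - <<'E'
from rig import manip, imaging
import cv2, numpy as np
np.set_printoptions(precision=3,suppress=True)
a=imaging.capture("scene"); b=imaging.capture("top")
cv2.imwrite("pics/s0.png",a); cv2.imwrite("pics/t0.png",b)
for n in("scene","top","wrist"):
    m=imaging.camera_model(n); print(n,np.array(m["camera_matrix"]).tolist(),m["k1"],np.array(m["R"]),np.array(m["t"]))
s=manip.state(); print(s)
E
```

```text
pics
scene [[460.4968428213668, 0.0, 311.79429107046604], [0.0, 460.4968428213668, 192.33883387156618], [0.0, 0.0, 1.0]] -0.055442792158660534 [[-0.756  0.654  0.011]
 [ 0.424  0.502 -0.754]
 [-0.499 -0.565 -0.657]] [ 462.453 -146.298 1336.759]
top [[434.5489087497134, 0.0, 320.74418579702916], [0.0, 434.5489087497134, 197.50572668368736], [0.0, 0.0, 1.0]] -0.012278091112561583 [[-0.016 -1.     0.006]
 [-0.999  0.016 -0.029]
 [ 0.029 -0.007 -1.   ]] [ -8.049 590.558 990.912]
wrist [[335.15062398508366, 0.0, 320.66382264618676], [0.0, 335.15062398508366, 201.99225187300266], [0.0, 0.0, 1.0]] -0.04241335107081947 [[ 0.265  0.964 -0.002]
 [ 0.931 -0.255  0.26 ]
 [ 0.251 -0.071 -0.965]] [-575.016  -34.932  389.172]
{'clock': 0.1, 'joints': array([ 1.097,  0.181,  1.608,  0.   ,  1.354, -0.206]), 'joint_velocities': array([ 0.   , -0.003, -0.002, -0.001,  0.001, -0.   ]), 'tau': array([  0.   , -43.482, -34.27 ,   0.07 ,   0.034,  -0.   ]), 'tcp_pos': array([151.914, 554.062, 237.895]), 'tcp_rot': array([[-0.964,  0.265, -0.001],
       [ 0.265,  0.964, -0.001],
       [ 0.   , -0.002, -1.   ]]), 'wrist_force': array([-0.082,  0.19 ,  0.476]), 'ft_torque': array([-0.021, -0.028, -0.034]), 'gripper_force': 0.0, 'finger_gap': 1.0007735495689938}
```

View pics/s0.png

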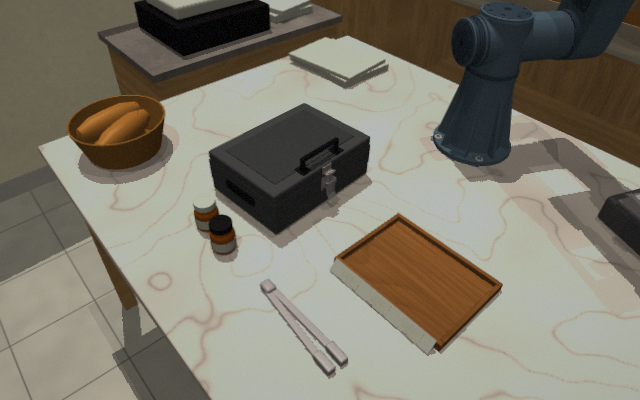

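View pics/t0.png

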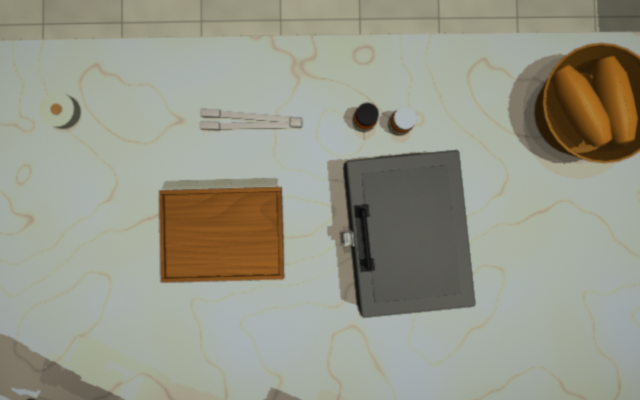

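The scene shows the carrier with its latch at about (329,180) and the tray at about (418,280), with its rail at the lower left. In the top view, the tray spans (160..284, 187..281) with the rail on its upper side (+x). The lid spans (345..475, 150..316), the handle is at about (365,238) and the latch at (348,239).

```bash
cat > h.py <<'E'
import numpy as np, cv2
from rig import manip, imaging
np.set_printoptions(precision=1,suppress=True)
def model(n):
    m=imaging.camera_model(n); return {k:np.array(v,float) for k,v in m.items()}
def rays(m,px):
    px=np.atleast_2d(np.float64(px)); K=m["camera_matrix"]
    d=np.array([m["k1"],0,0,0,0.])
    u=cv2.undistortPoints(px.reshape(-1,1,2),K,d).reshape(-1,2)
    return -m["R"].T@m["t"],(np.c_[u,np.ones(len(u))]@m["R"])
def cast(m,px,z):
    c,d=rays(m,px); return c+d*((z-c[2])/d[:,2])[:,None]
def tri(m1,p1,m2,p2):
    c1,d1=rays(m1,p1); c2,d2=rays(m2,p2); out=[]
    for a,b in zip(d1,d2):
        s=np.linalg.lstsq(np.c_[a,-b],c2-c1,rcond=None)[0]
        out.append(np.r_[(c1+s[0]*a+c2+s[1]*b)/2,np.linalg.norm(c1+s[0]*a-c2-s[1]*b)])
    return np.array(out)
def proj(m,P):
    d=np.array([m["k1"],0,0,0,0.])
    return cv2.projectPoints(np.float64(P).reshape(-1,1,3),cv2.Rodrigues(m["R"])[0],m["t"],m["camera_matrix"],d)[0].reshape(-1,2)
def goto(p,ydir):
    "shift (m) in tool axes and turn to bring the TCP to p (mm), tool y along ydir or its opposite, nearest"
    s=manip.state(); R=np.array(s["tcp_rot"]); sh=R.T@(np.array(p,float)-s["tcp_pos"])/1000
    l=R.T@np.array([ydir[0],ydir[1],0.]); a=np.arctan2(-l[0],l[1])
    b=(a+np.pi/2)%np.pi-np.pi/2
    print("shift",np.round(sh,4),"turn",round(b,3),"or",round(b-np.pi*np.sign(b),3),"j6",round(s["joints"][5],2))
E
python3 - <<'E'
from h import *
t=cv2.imread("pics/t0.png"); s=cv2.imread("pics/s0.png"); mt,ms=model("top"),model("scene")
h=cv2.cvtColor(t,cv2.COLOR_BGR2HSV)
def big(mask,roi):
    x0,y0,x1,y1=roi; k=np.zeros_like(mask); k[y0:y1,x0:x1]=mask[y0:y1,x0:x1]
    c=max(cv2.findContours(k,cv2.RETR_EXTERNAL,cv2.CHAIN_APPROX_NONE)[0],key=cv2.contourArea)
    return c
c=big(cv2.inRange(h,(5,100,60),(20,255,255)),(140,160,310,300))
b=cv2.boxPoints(cv2.minAreaRect(c)); print("tray px",b); P=cast(mt,b,20); print(P, P.mean(0), np.linalg.norm(np.diff(P,axis=0),axis=1))
print(h[230,420],h[230,366],h[160,350],h[300,340],h[120,500])
c=big(cv2.inRange(h,(0,0,40),(180,60,110)),(335,140,490,330))
b=cv2.boxPoints(cv2.minAreaRect(c)); ap=cv2.approxPolyDP(c,6,True).reshape(-1,2)
print("lid",b,ap); P=cast(mt,b,120); print(P,P.mean(0),np.linalg.norm(np.diff(P,axis=0),axis=1))
c=big(cv2.inRange(h,(0,0,0),(180,255,35)),(335,190,385,285)); print("handle",cv2.minAreaRect(c),cv2.boundingRect(c))
a=cv2.resize(t[180:290,325:400],None,fx=5,fy=5,interpolation=cv2.INTER_CUBIC)
a2=cv2.resize(s[120:230,285:360],None,fx=5,fy=5,interpolation=cv2.INTER_CUBIC)
cv2.imwrite("pics/z1.png",np.hstack([a,a2]))
E
```

```text
tray px [[158.3 189.9]
 [281.1 186.7]
 [283.4 278.7]
 [160.6 281.9]]
[[613.3 351.6  20. ]
 [616.   72.3  20. ]
 [407.7  69.8  20. ]
 [405.1 347.6  20. ]] [510.5 210.3  20. ] [279.4 208.3 277.8]
[25 17 91] [20 27 28] [22 33 85] [ 51  14 177] [ 46  22 176]
lid [[331.5 161. ]
 [458.3 147.8]
 [474.8 305.6]
 [348.  318.8]] [[458 151]
 [343 163]
 [348 229]
 [340 242]
 [346 231]
 [353 234]
 [344 248]
 [362 316]
 [474 304]]
[[ 661.6  -40.2  120. ]
 [ 684.9 -301.6  120. ]
 [ 361.6 -327.3  120. ]
 [ 339.8  -68.2  120. ]] [ 512.  -184.3  120. ] [262.4 324.3 259.9]
handle ((363.05047607421875, 237.49484252929688), (64.09574127197266, 11.450742721557617), 84.17366027832031) (355, 206, 17, 64)
```

View pics/z1.png

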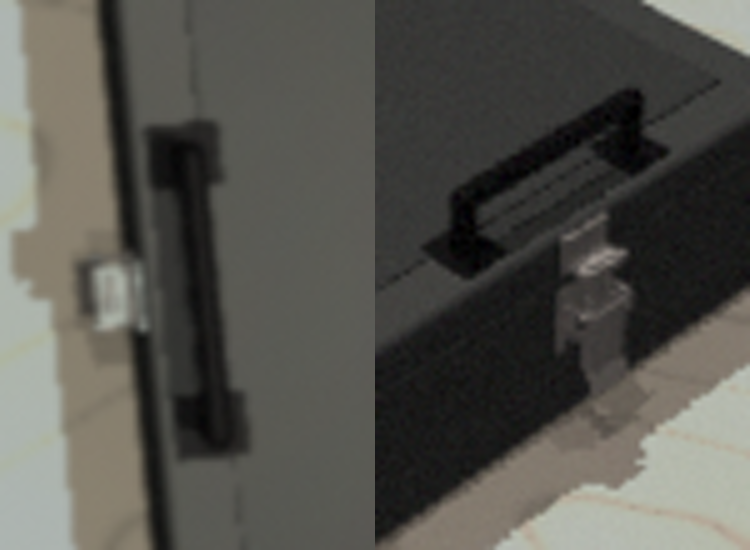

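The left crop (top view) puts the handle bar ends at px (362.6,209.6) and (368.6,268), and the latch at about (348,238). The right crop (scene view) puts the bar ends at (302.4,159) and (336.4,140), with the lever hanging closed from about (328,177) to its lip at (332,201).

```bash
python3 - <<'E'
from h import *
mt,ms=model("top"),model("scene")
H=tri(mt,[[362.6,209.6],[368.6,268.]],ms,[[302.4,159],[336.4,140]]); print("handle",H,H.mean(0),np.linalg.norm(H[0,:3]-H[1,:3]))
B=cast(mt,[[459,150.5],[475,305]],120); print("back",B,np.linalg.norm(B[0]-B[1]))
yv=(B[0]-B[1]); yv/=np.linalg.norm(yv); hv=H[0,:2]-H[1,:2]; print(np.degrees(np.arctan2(yv[1],yv[0])),np.degrees(np.arctan2(hv[1],hv[0])))
xv=np.array([yv[1],-yv[0],0]); 
C=B.mean(0)-118*xv; print("centre from back",C,xv,"front mid",C-118*xv,"handle exp",C-96*xv)
print("latch top z70",cast(mt,[[347.5,238.5]],72), "scene lip on front plane")
c,d=rays(ms,[[328,177],[333,200],[330,188]]); 
for off in(15,):
    P0=C-(118+off)*xv; t=((P0-c)@xv)/(d@xv); print(c+d*t[:,None], ((c+d*t[:,None])-C)@yv)
E
```

```text
handle [[ 559.5  -97.3  153.1    4. ]
 [ 444.8 -108.3  146.8    1.8]] [ 502.2 -102.8  150.     2.9] 115.4132997123534
back [[ 679.2 -302.9  120. ]
 [ 362.8 -327.7  120. ]] 317.4076207249279
4.483469296293894 5.498954030070047
centre from back [ 511.8 -197.7  120. ] [ 0.1 -1.   0. ] front mid [502.6 -80.  120. ] handle exp [ 504.3 -102.   120. ]
latch top z70 [[499.4 -73.3  72. ]] scene lip on front plane
[[507.8 -64.6  95.1]
 [485.8 -66.3   9.9]
 [499.  -65.3  56.5]] [  6.4 -15.7  -2.4]
```

```bash
python3 -c "
from h import *
goto([500,-35,190],[.996,.087])"
```

```text
shift [-0.5 -0.5  0. ] turn 1.216 or -1.926 j6 -0.21
```

```bash
sed -i 's/print("shift",np.round(sh,4),/print("shift",[round(float(v),4) for v in sh],/' h.py; python3 -c "
from h import *
goto([500,-35,190],[.996,.087])"
```

```text
shift [-0.4916, -0.4759, 0.0485] turn 1.216 or -1.926 j6 -0.21
```

{"op": "move_arm", "data": {
  "series": [
    [[0.5,-0.4916,-0.4759,0.0485,1.216],[0.5,-0.4916,-0.4759,0.0485,1.216],[0.5,-0.4916,-0.4759,0.0485,1.216],[0.5,-0.4916,-0.4759,0.0485,1.216],[0.5,-0.4916,-0.4759,0.0485,1.216],[0.5,-0.4916,-0.4759,0.0485,1.216],[0.5,-0.4916,-0.4759,0.0485,1.216],[0.5,-0.4916,-0.4759,0.0485,1.216],[0.5,-0.4916,-0.4759,0.0485,1.216],[0.5,-0.4916,-0.4759,0.0485,1.216],[0.5,-0.4916,-0.4759,0.0485,1.216],[0.5,-0.4916,-0.4759,0.0485,1.216],[0.5,-0.4916,-0.4759,0.0485,1.216],[0.5,-0.4916,-0.4759,0.0485,1.216],[0.5,-0.4916,-0.4759,0.0485,1.216]]
  ]
}}

```text
clock: 1.98
tcp_pos: [500.0, -33.3, 190.5]
tcp_rot: [[-0.089, 0.996, 0.0], [0.996, 0.089, -0.0], [-0.0, 0.0, -1.0]]
wrist_force: [0.5, 0.2, 0.7]
finger_gap: 0.499
gripper_force: 0.0
```

```bash
python3 - <<'E'
from h import *
s=manip.state(); print(s["clock"],s["tcp_pos"],s["tcp_rot"].ravel(),s["finger_gap"],s["wrist_force"])
m=model("wrist"); w=imaging.capture("wrist"); cv2.imwrite("pics/w1.png",w); np.savez("w1.npz",**m)
sc=imaging.capture("scene"); cv2.imwrite("pics/s1.png",sc)
a=cv2.resize(sc[60:260,240:440],(400,400)); cv2.imwrite("pics/z2.png",np.vstack([cv2.resize(w,(640,400)),cv2.copyMakeBorder(sc[40:240,200:520],0,0,0,320,cv2.BORDER_CONSTANT)]))
E
```

```text
1.975 [500.  -33.3 190.5] [-0.1  1.   0.   1.   0.1 -0.  -0.   0.  -1. ] 0.49898038462991484 [0.5 0.2 0.7]
```

View pics/z2.png

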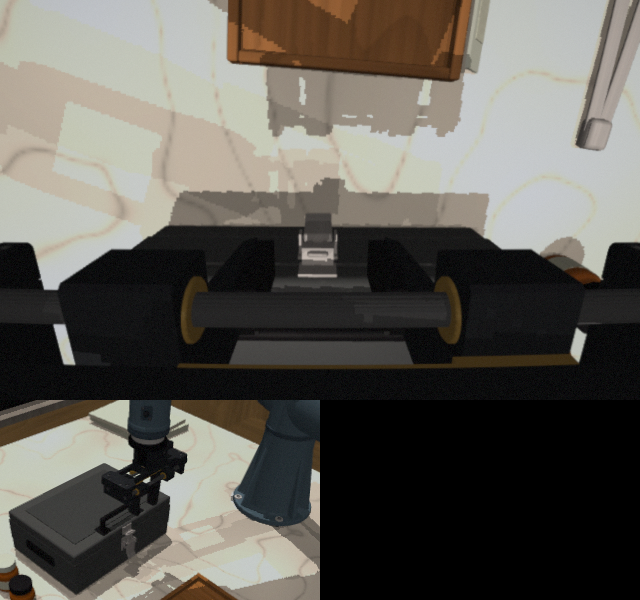

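The wrist view shows the latch ahead of the fingers, with the lever's lip at about (319,214), the lever at columns 306-331 and the bright pivot at about (318,237). The gripper body is wide along its y.

```bash
python3 - <<'E'
from h import *
m=dict(np.load("w1.npz")); ms=model("scene"); mt=model("top")
w=cv2.imread("pics/w1.png"); s=manip.state(); R=s["tcp_rot"]
print("rows brightness col 312..325", [(r,int(w[r,310:327].mean())) for r in range(206,284,3)])
for r in(218,225,232,238): 
    g=w[r,295:342].mean(1).astype(int); print(r,list(g))
print(cast(m,[[318.5,214]],34),cast(m,[[318,237]],76),cast(m,[[318,265]],115))
# carrier front corners of bottom/upper edge
print("front edge lid top? ",cast(m,[[152,228],[475,228]],95),cast(m,[[152,228],[475,228]],0))
print(tri(m,[[318.5,215]],ms,[[332.5,200.5]]), tri(m,[[318,234]],ms,[[328,177]]))
E
```

```text
rows brightness col 312..325 [(206, 99), (209, 99), (212, 92), (215, 64), (218, 65), (221, 58), (224, 56), (227, 56), (230, 56), (233, 63), (236, 76), (239, 73), (242, 59), (245, 56), (248, 126), (251, 91), (254, 143), (257, 166), (260, 135), (263, 94), (266, 58), (269, 55), (272, 56), (275, 162), (278, 52), (281, 59)]
218 [np.int64(99), np.int64(100), np.int64(101), np.int64(100), np.int64(99), np.int64(100), np.int64(99), np.int64(101), np.int64(99), np.int64(103), np.int64(82), np.int64(67), np.int64(66), np.int64(66), np.int64(66), np.int64(65), np.int64(63), np.int64(68), np.int64(66), np.int64(66), np.int64(63), np.int64(64), np.int64(66), np.int64(65), np.int64(66), np.int64(67), np.int64(65), np.int64(63), np.int64(67), np.int64(64), np.int64(63), np.int64(65), np.int64(64), np.int64(67), np.int64(63), np.int64(67), np.int64(99), np.int64(120), np.int64(125), np.int64(125), np.int64(126), np.int64(128), np.int64(125), np.int64(127), np.int64(126), np.int64(125), np.int64(126)]
225 [np.int64(98), np.int64(96), np.int64(98), np.int64(96), np.int64(97), np.int64(96), np.int64(97
[... 1436 characters left out ...]
), np.int64(73), np.int64(74), np.int64(74), np.int64(74), np.int64(76), np.int64(80), np.int64(77), np.int64(77), np.int64(74), np.int64(78), np.int64(78), np.int64(78), np.int64(75), np.int64(76), np.int64(75), np.int64(71), np.int64(71), np.int64(73), np.int64(75), np.int64(76), np.int64(93), np.int64(95), np.int64(82), np.int64(55), np.int64(36), np.int64(57), np.int64(87), np.int64(141), np.int64(83), np.int64(34), np.int64(26), np.int64(25), np.int64(26)]
[[499.9 -58.9  34. ]] [[500.4 -65.9  76. ]] [[501.2 -72.3 115. ]]
front edge lid top?  [[371.8 -62.8  95. ]
 [619.5 -40.8  95. ]] [[ 323.9 -101.1    0. ]
 [ 669.1  -70.4    0. ]]
[[498.4 -60.2  22.    7.5]] [[502.4 -63.   90.1  10.9]]
```

```bash
python3 - <<'E'
from h import *
ms=model("scene"); sc=cv2.imread("pics/s1.png"); s=manip.state(); R=s["tcp_rot"]; T=s["tcp_pos"]
x0,y0=270,50; k=5
a=cv2.resize(sc[y0:y0+115,x0:x0+135],None,fx=k,fy=k,interpolation=cv2.INTER_CUBIC)
a=cv2.convertScaleAbs(a,alpha=1.8,beta=20)
def box(z,hx,hy,col):
    P=T+np.array([[hx,hy,-z],[hx,-hy,-z],[-hx,-hy,-z],[-hx,hy,-z]])@R.T
    q=((proj(ms,P)-[x0,y0])*k).astype(int); cv2.polylines(a,[q],True,col,1)
box(0,9,39,(0,255,0)); box(64,37.5,93.5,(0,0,255)); box(120,37.5,93.5,(255,0,0))
cv2.imwrite("pics/z3.png",a)
E
```

```text
(no output)
```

View pics/z3.png

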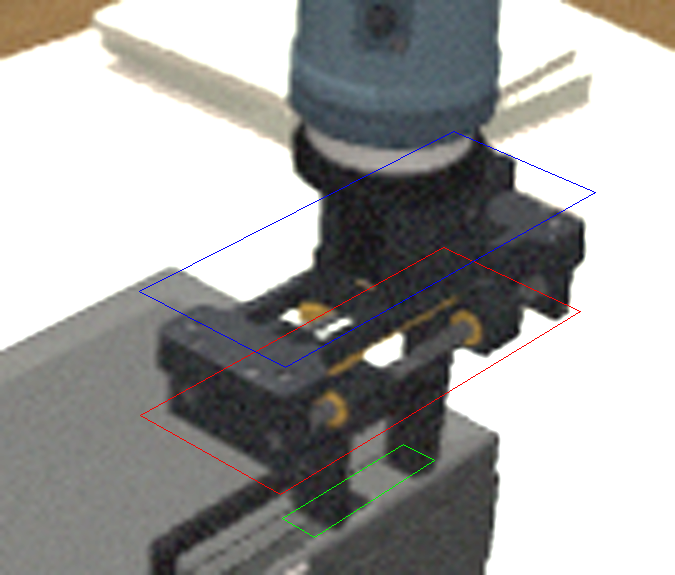

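The overlay confirms that the body sits symmetrically about 64 mm above the TCP and is 75 mm wide across the closing line. So I can only nip the upper lever first, offset outwards, clear of the lid and handle.

```bash
python3 -c "
from h import *
goto([500.3,-57.5,62],[.996,.089])"
```

```text
shift [-0.0238, -0.002, 0.1285] turn -0.001 or 3.141 j6 -0.39
```

{"op": "move_arm", "data": {
  "series": [
    [[0.42,-0.0238,-0.002,0.05,0],[0.42,-0.0238,-0.002,0.09,0],[0.42,-0.0238,-0.002,0.105,0],[0.42,-0.0238,-0.002,0.115,0],[0.42,-0.0238,-0.002,0.122,0],[0.42,-0.0238,-0.002,0.1275,0],[0.42,-0.0238,-0.002,0.1275,0],[0.42,-0.0238,-0.002,0.1275,0]]
  ]
}}

```text
clock: 3.08
tcp_pos: [500.7, -58.5, 63.2]
tcp_rot: [[-0.087, 0.996, 0.001], [0.996, 0.087, -0.0], [-0.0, 0.001, -1.0]]
wrist_force: [-0.2, 0.3, -0.3]
finger_gap: 0.421
gripper_force: 0.0
```

```bash
python3 - <<'E'
from h import *
w=imaging.capture("wrist"); cv2.imwrite("pics/w2.png",w); s=manip.state(); print(s["tcp_pos"],s["wrist_force"])
cv2.imwrite("pics/z4.png",cv2.convertScaleAbs(cv2.resize(w[170:370,170:470],None,fx=2.5,fy=2.5),alpha=1.8,beta=20))
E
```

```text
[500.7 -58.5  63.2] [ 0.3  0.1 -0.8]
```

View pics/z4.png

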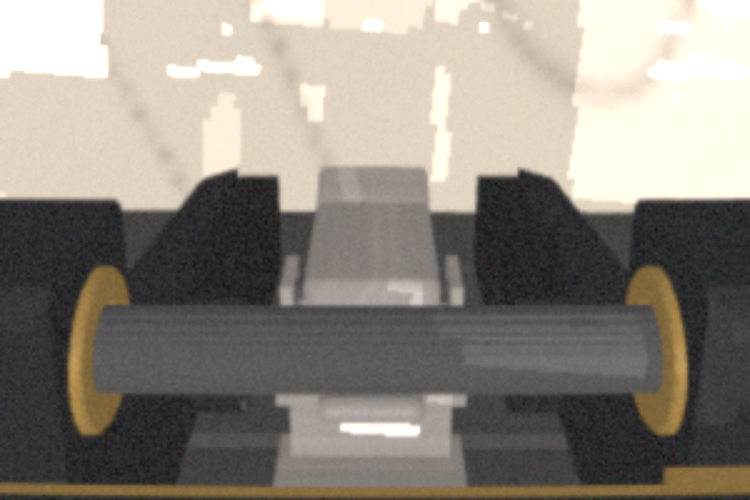

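The lever is centred between the fingertips, with bracket ears slightly wider than the lever beside its pivot. I'll go a few mm lower and close.

{"op": "move_arm", "data": {
  "series": [
    [[0.42,0,0,0.002,0],[0.42,0,0,0.004,0],[0.42,0,0,0.004,0],[0.1,0,0,0.004,0],[0.1,0,0,0.004,0],[0.1,0,0,0.004,0],[0.1,0,0,0.004,0],[0.1,0,0,0.004,0]]
  ],
  "newtons": 25
}}

```text
clock: 4.12
tcp_pos: [499.8, -58.4, 58.6]
tcp_rot: [[-0.087, 0.996, -0.001], [0.996, 0.087, 0.0], [0.0, -0.001, -1.0]]
wrist_force: [-5.3, -1.7, 3.2]
finger_gap: 0.265
gripper_force: 25.0
```

{"op": "move_arm", "data": {
  "series": [
    [[0.1,0.003,0,0,0],[0.1,0.006,0,-0.001,0],[0.1,0.009,0,-0.003,0],[0.1,0.011,0,-0.005,0],[0.1,0.011,0,-0.005,0]]
  ],
  "newtons": 25
}}

```text
clock: 4.75
tcp_pos: [499.1, -48.3, 63.5]
tcp_rot: [[-0.087, 0.996, -0.001], [0.996, 0.087, -0.001], [-0.001, -0.001, -1.0]]
wrist_force: [-3.9, -5.6, -0.4]
finger_gap: 0.236
gripper_force: 25.0
```

```bash
python3 - <<'E'
from h import *
w=imaging.capture("wrist"); cv2.imwrite("pics/w3.png",w)
cv2.imwrite("pics/z5.png",cv2.convertScaleAbs(cv2.resize(w[170:370,170:470],None,fx=2.,fy=2.),alpha=1.8,beta=20))
E
```

```text
(no output)
```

View pics/z5.png

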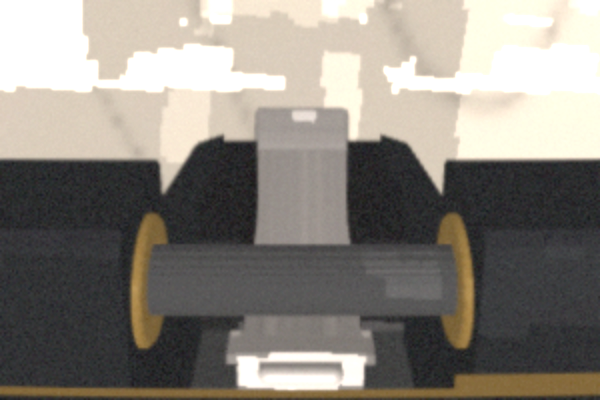

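The lever has swung well outwards and is still pinched, so I'll carry on round the arc.

{"op": "move_arm", "data": {
  "series": [
    [[0.1,0.003,0,-0.003,0],[0.1,0.005,0,-0.007,0],[0.1,0.006,0,-0.011,0],[0.1,0.0065,0,-0.015,0],[0.1,0.006,0,-0.019,0],[0.1,0.004,0,-0.024,0],[0.1,0.001,0,-0.028,0],[0.1,0.001,0,-0.028,0]]
  ],
  "newtons": 25
}}

```text
clock: 5.8
tcp_pos: [499.7, -46.8, 92.2]
tcp_rot: [[-0.087, 0.996, 0.001], [0.996, 0.087, -0.0], [-0.0, 0.001, -1.0]]
wrist_force: [0.0, -0.3, 0.5]
finger_gap: 0.1
gripper_force: 0.1
```

```bash
python3 - <<'E'
from h import *
w=imaging.capture("wrist"); cv2.imwrite("pics/w4.png",w); s=imaging.capture("scene"); cv2.imwrite("pics/s4.png",s)
a=cv2.resize(w[150:400,170:470],None,fx=2.,fy=2.); b=cv2.resize(s[130:230,285:375],(450,500),interpolation=cv2.INTER_CUBIC)[:, :190]
cv2.imwrite("pics/z6.png",cv2.convertScaleAbs(np.hstack([a,b]),alpha=1.8,beta=20))
E
```

```text
(no output)
```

View pics/z6.png

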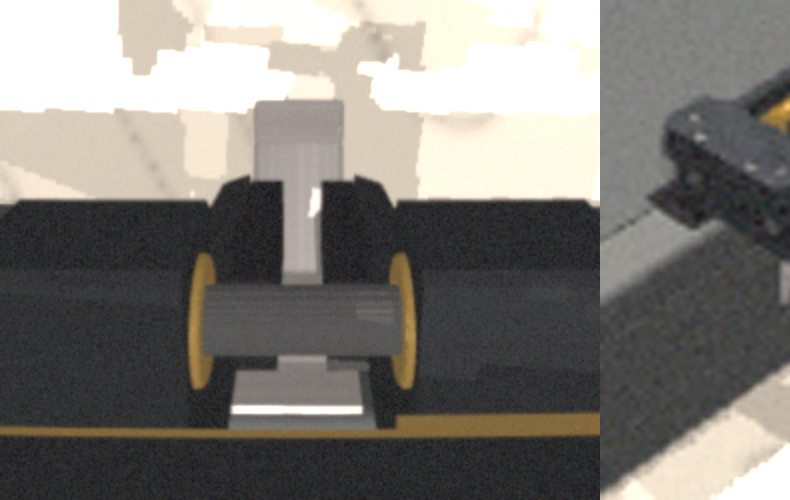

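The fingers slipped off upwards with the lever at roughly 0.9 rad, its lip at about px (319,205). With the lever this far out I can take a deeper grip clear of the carrier.

```bash
python3 -c "
from h import *
m=model('wrist')
for th in (.6,.8,1.0,1.2):
  P=[[500.3-.087*42*np.sin(th),-66+42*np.sin(th),76-42*np.cos(th)]]; print(th,P,proj(m,P))
goto([498.5,-40,47],[.996,.087])"
```

```text
0.6 [[np.float64(498.23679640221457), np.float64(-42.28501611740852), np.float64(41.33590417379351)]] [[319.9 218.6]]
0.8 [[np.float64(497.67878084385313), np.float64(-35.87104418222005), np.float64(46.738318207419056)]] [[319.9 211.1]]
1.0 [[np.float64(497.225265021512), np.float64(-30.658218638068348), np.float64(53.30730315353813)]] [[319.8 205.6]]
1.2 [[np.float64(496.89432917987574), np.float64(-26.854358389376493), np.float64(60.780974311979705)]] [[319.8 202.6]]
shift [0.0066, -0.0003, 0.0447] turn -0.0 or 3.141 j6 -0.42
```

{"op": "move_arm", "data": {
  "series": [
    [[0.42,0.0066,0,0,0],[0.42,0.0066,0,0,0],[0.42,0.0066,0,0,0],[0.42,0.0066,0,0.02,0],[0.42,0.0066,0,0.035,0],[0.42,0.0066,0,0.0447,0],[0.42,0.0066,0,0.0447,0],[0.1,0.0066,0,0.0447,0],[0.1,0.0066,0,0.0447,0],[0.1,0.0066,0,0.0447,0],[0.1,0.0066,0,0.0447,0]]
  ],
  "newtons": 25
}}

```text
clock: 7.28
tcp_pos: [498.4, -40.0, 47.1]
tcp_rot: [[-0.087, 0.996, -0.001], [0.996, 0.087, -0.0], [-0.0, -0.001, -1.0]]
wrist_force: [-5.1, -2.8, 2.6]
finger_gap: 0.263
gripper_force: 25.0
```

{"op": "move_arm", "data": {
  "series": [
    [[0.1,0.003,0,-0.004,0],[0.1,0.004,0,-0.009,0],[0.1,0.0045,0,-0.013,0],[0.1,0.0045,0,-0.017,0],[0.1,0.004,0,-0.021,0],[0.1,0.003,0,-0.026,0],[0.1,0.002,0,-0.03,0],[0.1,0.002,0,-0.03,0]]
  ],
  "newtons": 25
}}

```text
clock: 8.28
tcp_pos: [498.1, -38.6, 76.4]
tcp_rot: [[-0.087, 0.996, -0.001], [0.996, 0.087, -0.001], [-0.001, -0.001, -1.0]]
wrist_force: [-0.6, -5.8, -8.0]
finger_gap: 0.263
gripper_force: 25.0
```

```bash
python3 - <<'E'
from h import *
w=imaging.capture("wrist"); cv2.imwrite("pics/w5.png",w); 
a=cv2.resize(w[150:400,170:470],None,fx=2.,fy=2.)
cv2.imwrite("pics/z7.png",cv2.convertScaleAbs(a,alpha=1.8,beta=20))
m=model('wrist')
for th in (1.,1.3,1.6,1.9,2.2):
  P=[[500.3-.087*42*np.sin(th),-66+42*np.sin(th),76-42*np.cos(th)]]; print(th,proj(m,P))
E
```

```text
1.0 [[320.8 227.9]]
1.3 [[320.7 225.9]]
1.6 [[320.7 231.7]]
1.9 [[320.7 246.8]]
2.2 [[320.7 271.2]]
```

View pics/z7.png

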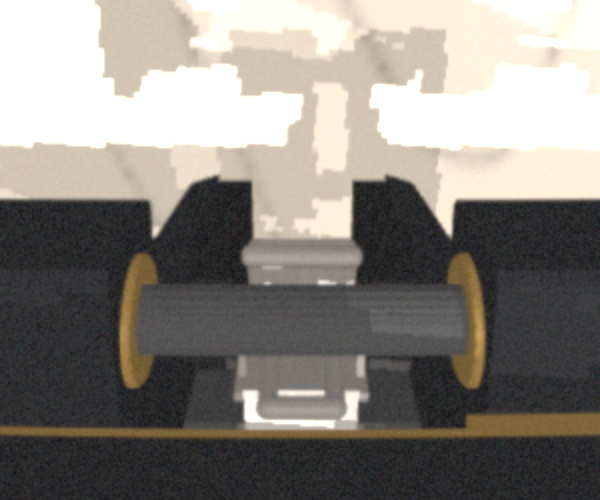

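The lever is now up at its stop, with the lip at about px (320,277), which matches roughly 2.2 rad. Releasing and going to the handle.

{"op": "move_arm", "data": {
  "series": [
    [[0.45,0,0,0,0],[0.45,0,0,0,0],[0.45,0,0,0,0],[0.45,0,0,-0.05,0],[0.45,0,0,-0.11,0],[0.45,0,0,-0.11,0.2],[0.45,0,0,-0.11,1.57],[0.45,0,0,-0.11,1.57],[0.45,0,0,-0.11,1.57],[0.45,0,0,-0.11,1.57],[0.45,0,0,-0.11,1.57],[0.45,0,0,-0.11,1.57],[0.45,0,0,-0.11,1.57],[0.45,0,0,-0.11,1.57],[0.45,0,0,-0.11,1.57],[0.45,0,0,-0.11,1.57]]
  ]
}}

```text
clock: 10.32
tcp_pos: [498.6, -37.7, 187.1]
tcp_rot: [[0.996, 0.089, 0.0], [0.089, -0.996, 0.0], [0.0, -0.0, -1.0]]
wrist_force: [0.4, 0.4, 0.5]
finger_gap: 0.45
gripper_force: 0.0
```

```bash
python3 - <<'E'
from h import *
m=model("wrist"); w=imaging.capture("wrist"); cv2.imwrite("pics/w6.png",w)
b=imaging.capture("scene"); cv2.imwrite("pics/s6.png",b)
cv2.imwrite("pics/z8.png",cv2.convertScaleAbs(np.hstack([cv2.resize(w,(512,320)),cv2.resize(b[130:230,290:380],(288,320))]),alpha=1.5,beta=20))
goto([503.2,-103,136.5],[-.087,.996])
E
```

```text
shift [-0.0012, 0.0654, 0.0506] turn 0.002 or -3.14 j6 1.17
```

View pics/z8.png

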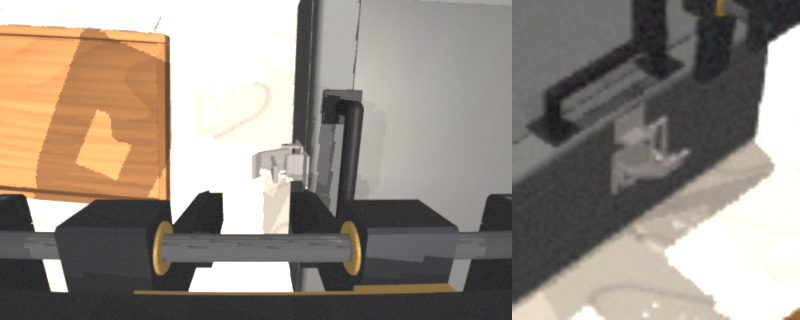

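The loop is off and the lever is up; the handle is visible at about (440,170) full-scale in the wrist view. Now grasping the handle.

{"op": "move_arm", "data": {
  "series": [
    [[0.45,-0.001,0.065,0,0],[0.45,-0.001,0.065,0,0],[0.45,-0.001,0.065,0.015,0],[0.45,-0.001,0.065,0.03,0],[0.45,-0.001,0.065,0.042,0],[0.45,-0.001,0.065,0.0505,0],[0.45,-0.001,0.065,0.0505,0],[0.05,-0.001,0.065,0.0505,0],[0.05,-0.001,0.065,0.0505,0],[0.05,-0.001,0.065,0.0505,0],[0.05,-0.001,0.065,0.0505,0],[0.05,-0.001,0.065,0.0505,0],[0.05,-0.001,0.065,0.0505,0]]
  ],
  "newtons": 25
}}

```text
clock: 12.05
tcp_pos: [503.6, -103.1, 136.9]
tcp_rot: [[0.996, 0.088, 0.001], [0.088, -0.996, -0.001], [0.001, 0.001, -1.0]]
wrist_force: [-0.1, -3.1, 2.5]
finger_gap: 0.125
gripper_force: 25.0
```

```bash
python3 -c "
import numpy as np
for a in [.03,.08,.15]+list(np.linspace(.25,1.74,16)): print(round(a,2),round(-.214*np.cos(a)+.055*np.sin(a)+.214,4),round(-(.214*np.sin(a)+.055*np.cos(a)-.055),4))"
```

```text
0.03 0.0017 -0.0064
0.08 0.0051 -0.0169
0.15 0.0106 -0.0314
0.25 0.0203 -0.0512
0.35 0.0318 -0.0699
0.45 0.045 -0.0874
0.55 0.06 -0.1034
0.65 0.0765 -0.1179
0.75 0.0943 -0.1307
0.85 0.1133 -0.1417
0.95 0.1333 -0.1507
1.04 0.1541 -0.1577
1.14 0.1755 -0.1626
1.24 0.1972 -0.1653
1.34 0.2192 -0.1659
1.44 0.2411 -0.1643
1.54 0.2627 -0.1605
1.64 0.2838 -0.1546
1.74 0.3043 -0.1467
```

{"op": "move_arm", "data": {
  "series": [
    [[0.05,0,0.0017,-0.0064,0],[0.05,0,0.0051,-0.0169,0],[0.05,0,0.0106,-0.0314,0],[0.05,0,0.0203,-0.0512,0],[0.05,0,0.0318,-0.0699,0],[0.05,0,0.045,-0.0874,0],[0.05,0,0.06,-0.1034,0],[0.05,0,0.0765,-0.1179,0],[0.05,0,0.0943,-0.1307,0],[0.05,0,0.1133,-0.1417,0],[0.05,0,0.1333,-0.1507,0],[0.05,0,0.1541,-0.1577,0],[0.05,0,0.1755,-0.1626,0],[0.05,0,0.1972,-0.1653,0],[0.05,0,0.2192,-0.1659,0],[0.05,0,0.2411,-0.1643,0],[0.05,0,0.2627,-0.1605,0],[0.05,0,0.2838,-0.1546,0],[0.05,0,0.3043,-0.1467,0],[0.05,0,0.3043,-0.1467,0]]
  ],
  "newtons": 30
}}

```text
clock: 14.55
tcp_pos: [528.7, -407.0, 282.1]
tcp_rot: [[0.996, 0.086, -0.003], [0.086, -0.996, 0.001], [-0.003, -0.001, -1.0]]
wrist_force: [-4.8, -3.1, -0.8]
finger_gap: 0.122
gripper_force: 30.0
```

```bash
python3 -c "
from h import *
goto([511,-240,320],[.996,.087])"
```

```text
shift [-0.0034, -0.168, -0.0378] turn 1.57 or -1.572 j6 0.65
```

{"op": "move_arm", "data": {
  "series": [
    [[0.22,0,0,0,0],[0.22,0,0,0,0],[0.22,0,0,-0.05,0],[0.22,0,0,-0.085,0],[0.5,-0.003,-0.06,-0.085,0],[0.5,-0.003,-0.168,-0.085,-0.3],[0.5,-0.003,-0.168,-0.06,-1.57],[0.5,-0.003,-0.168,-0.038,-1.57],[0.5,-0.003,-0.168,-0.038,-1.57],[0.5,-0.003,-0.168,-0.038,-1.57],[0.5,-0.003,-0.168,-0.038,-1.57],[0.5,-0.003,-0.168,-0.038,-1.57],[0.5,-0.003,-0.168,-0.038,-1.57],[0.5,-0.003,-0.168,-0.038,-1.57],[0.5,-0.003,-0.168,-0.038,-1.57],[0.5,-0.003,-0.168,-0.038,-1.57]]
  ]
}}

```text
clock: 16.55
tcp_pos: [512.4, -238.2, 321.5]
tcp_rot: [[-0.086, 0.996, 0.001], [0.996, 0.086, 0.0], [0.0, 0.001, -1.0]]
wrist_force: [0.2, -0.1, 0.0]
finger_gap: 0.501
gripper_force: 0.0
```

```bash
python3 - <<'E'
from h import *
s=manip.state(); print(s["tcp_pos"],s["wrist_force"])
m=model("wrist"); np.savez("w7.npz",**m); w=imaging.capture("wrist"); cv2.imwrite("pics/w7.png",w)
b=imaging.capture("top"); cv2.imwrite("pics/t7.png",b)
cv2.imwrite("pics/z9.png",w)
E
```

```text
[ 512.4 -238.2  321.5] [ 0.2 -0.1  0. ]
```

View pics/z9.png

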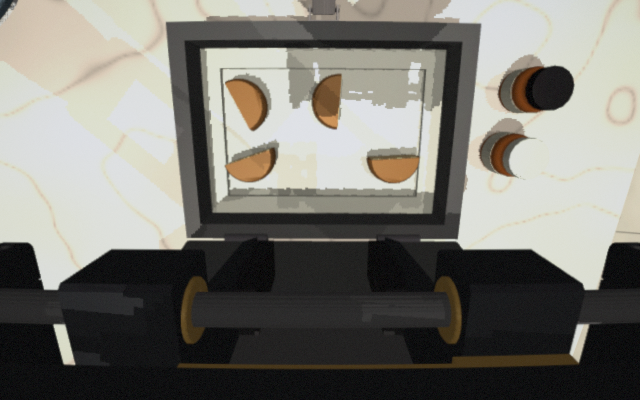

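The wrist view shows four half cheeses on the carrier's floor at px (245,103), (328,100), (250,164) and (393,166). There is no fifth: the whole floor is visible.

```bash
cat >> h.py <<'E'
def cheeses(img,m,z,roi=None,lo=(5,110,60),hi=(22,255,255),amin=250):
    h=cv2.cvtColor(img,cv2.COLOR_BGR2HSV); k=cv2.inRange(h,lo,hi)
    if roi: q=np.zeros_like(k); q[roi[1]:roi[3],roi[0]:roi[2]]=k[roi[1]:roi[3],roi[0]:roi[2]]; k=q
    k=cv2.morphologyEx(k,cv2.MORPH_OPEN,np.ones((3,3)))
    out=[]
    for c in cv2.findContours(k,cv2.RETR_EXTERNAL,cv2.CHAIN_APPROX_NONE)[0]:
        if cv2.contourArea(c)<amin: continue
        P=cast(m,c.reshape(-1,2).astype(float),z)[:,:2].astype(np.float32)
        H=cv2.convexHull(P); ap=cv2.approxPolyDP(H,2.5,True).reshape(-1,2)
        e=np.roll(ap,-1,0)-ap; i=np.argmax(np.linalg.norm(e,axis=1)); u=e[i]/np.linalg.norm(e[i]); n=np.array([-u[1],u[0]])
        M=cv2.moments(H); g=np.array([M["m10"],M["m01"]])/M["m00"]; mid=ap[i]+e[i]/2
        if n@(mid-g)<0:n=-n
        d=(P-mid)@n; dep=d.max()-d.min(); w=(P-mid)@u
        cen=mid+u*(w.max()+w.min())/2-n*16
        px=c.reshape(-1,2).mean(0)
        out.append((cen,n)); print("px",px,"len",round(float(np.linalg.norm(e[i])),1),"width",round(float(w.max()-w.min()),1),"depth",round(float(dep),1),"cen",cen,"normal deg",round(float(np.degrees(np.arctan2(n[1],n[0]))),1),"n",np.round(n,3).tolist())
    return out
E
python3 - <<'E'
from h import *
w=cv2.imread("pics/w7.png"); m=dict(np.load("w7.npz"))
cheeses(w,m,72,(205,45,440,215))
t=cv2.imread("pics/t7.png"); mt=model("top"); print("top"); cheeses(t,mt,72,(345,150,490,325),amin=60)
# inner floor corners
print(cast(m,[[221,69],[426,69],[417,196],[228,196]],48))
E
```

```text
px [393.2 167. ] len 59.3 width 59.5 depth 29.7 cen [ 598.4 -231.7] normal deg 97.4 n [-0.12800000607967377, 0.9919999837875366]
px [252.4 165.3] len 41.3 width 60.6 depth 30.4 cen [ 431.9 -243.5] normal deg 111.4 n [-0.36399999260902405, 0.9309999942779541]
px [247.6 100.7] len 55.0 width 59.0 depth 33.2 cen [ 426.3 -164.5] normal deg -149.9 n [-0.8650000095367432, -0.5019999742507935]
px [328.7 100.4] len 57.1 width 57.5 depth 29.7 cen [ 509. -158.] normal deg 1.1 n [1.0, 0.01899999938905239]
top
px [390.8 273.2] len 43.5 width 57.2 depth 31.9 cen [ 426.  -163.6] normal deg -148.3 n [-0.8510000109672546, -0.5249999761581421]
px [425.2 268.8] len 41.3 width 60.7 depth 31.8 cen [ 432.1 -243.2] normal deg 110.1 n [-0.3440000116825104, 0.9390000104904175]
px [386.  230.2] len 54.0 width 56.3 depth 28.4 cen [ 510.  -156.9] normal deg 1.3 n [1.0, 0.023000000044703484]
px [417.4 190.2] len 54.4 width 57.3 depth 31.3 cen [ 600.6 -231.7] normal deg 95.6 n [-0.09700000286102295, 0.9950000047683716]
[[ 384.9 -131.3   48. ]
 [ 626.3 -110.4   48. ]
 [ 639.7 -264.7   48. ]
 [ 396.  -285.7   48. ]]
```

Both views agree on all four cheeses when cast onto z = 72 (floor 40 + 32), which confirms the height. I'll take the two front ones first, because at the two back ones the wide body would hit the open lid.

```bash
sed -i 's/"turn",round(b,3),"or",round(b-np.pi\*np.sign(b),3)/"turn",round(float(a),3)/' h.py; python3 -c "
from h import *
goto([509.5,-157.5,52],[1,.02])"
```

```text
shift [0.0808, 0.0041, 0.2694] turn 0.066 j6 -0.73
```

{"op": "move_arm", "data": {
  "series": [
    [[0.6,0.0808,0.004,0.03,0.066],[0.6,0.0808,0.004,0.09,0.066],[0.6,0.0808,0.004,0.15,0.066],[0.6,0.0808,0.004,0.2,0.066],[0.6,0.0808,0.004,0.235,0.066],[0.6,0.0808,0.004,0.255,0.066],[0.6,0.0808,0.004,0.2694,0.066],[0.6,0.0808,0.004,0.2694,0.066],[0.6,0.0808,0.004,0.2694,0.066],[0.2,0.0808,0.004,0.2694,0.066],[0.2,0.0808,0.004,0.2694,0.066],[0.2,0.0808,0.004,0.2694,0.066],[0.2,0.0808,0.004,0.2694,0.066],[0.2,0.0808,0.004,0.2694,0.066],[0.2,0.0808,0.004,0.2694,0.066]]
  ],
  "newtons": 12
}}

```text
clock: 18.52
tcp_pos: [509.6, -158.1, 52.5]
tcp_rot: [[-0.021, 1.0, 0.001], [1.0, 0.021, -0.0], [-0.0, 0.001, -1.0]]
wrist_force: [-0.7, 0.7, 6.2]
finger_gap: 0.362
gripper_force: 12.0
```

```bash
python3 -c "
from h import *
s=manip.state();print(s['tcp_pos'])
goto([554.5,280.9,s['tcp_pos'][2]-31],[1,.014])"
```

```text
[ 509.6 -158.1   52.5]
shift [0.438, 0.054, 0.0308] turn 0.007 j6 -0.54
```

{"op": "move_arm", "data": {
  "series": [
    [[0.2,0,0,-0.02,0],[0.2,0,0,-0.07,0],[0.2,0,0,-0.12,0],[0.2,0.05,0.007,-0.12,0],[0.2,0.11,0.014,-0.12,0],[0.2,0.17,0.022,-0.12,0],[0.2,0.23,0.03,-0.12,0.007],[0.2,0.29,0.037,-0.12,0.007],[0.2,0.35,0.044,-0.1,0.007],[0.2,0.4,0.05,-0.07,0.007],[0.2,0.43,0.054,-0.04,0.007],[0.2,0.438,0.054,-0.01,0.007],[0.2,0.438,0.054,0.012,0.007],[0.2,0.438,0.054,0.025,0.007],[0.2,0.438,0.054,0.0305,0.007],[0.2,0.438,0.054,0.0305,0.007],[0.2,0.438,0.054,0.0305,0.007]]
  ]
}}

```text
clock: 20.65
tcp_pos: [554.8, 281.2, 22.3]
tcp_rot: [[-0.014, 1.0, 0.002], [1.0, 0.014, 0.0], [0.0, 0.002, -1.0]]
wrist_force: [0.5, -1.0, -1.1]
finger_gap: 0.36
gripper_force: 12.0
```

{"op": "move_arm", "data": {
  "series": [
    [[0.2,0,0,0.001,0],[0.2,0,0,0.0015,0],[0.2,0,0,0.0015,0],[0.52,0,0,0.0015,0],[0.52,0,0,0.0015,0],[0.52,0,0,0.0015,0],[0.52,0,0,-0.03,0],[0.52,0,0,-0.09,0],[0.52,0,0,-0.15,0],[0.52,0,0,-0.15,0]]
  ]
}}

```text
clock: 21.9
tcp_pos: [557.6, 282.3, 177.9]
tcp_rot: [[-0.014, 1.0, 0.011], [1.0, 0.014, 0.003], [0.003, 0.011, -1.0]]
wrist_force: [0.7, -0.3, -0.5]
finger_gap: 0.518
gripper_force: 0.0
```

```bash
python3 -c "
from h import *
s=manip.state();print(s['tcp_pos'])
t=imaging.capture('top'); cv2.imwrite('pics/t8.png',t); cheeses(t,model('top'),72,(345,150,490,325),amin=60)
a=np.radians(-149.3)
goto([426.2,-164,52],[np.cos(a),np.sin(a)])"
```

```text
[557.6 282.3 177.9]
px [390.9 273.1] len 43.5 width 56.7 depth 31.9 cen [ 426.1 -163.9] normal deg -148.3 n [-0.8510000109672546, -0.5249999761581421]
px [425.4 269. ] len 32.6 width 60.2 depth 30.3 cen [ 431.9 -242.9] normal deg 112.1 n [-0.37599998712539673, 0.9269999861717224]
px [417.5 190.4] len 54.4 width 57.3 depth 31.3 cen [ 600.6 -231.7] normal deg 95.6 n [-0.09700000286102295, 0.9950000047683716]
shift [-0.444, -0.1364, 0.1209] turn 2.62 j6 0.26
```

{"op": "move_arm", "data": {
  "series": [
    [[0.6,-0.06,-0.018,0,0.18],[0.6,-0.12,-0.036,0,0.36],[0.6,-0.18,-0.054,0,0.54],[0.6,-0.24,-0.072,0,0.72],[0.6,-0.3,-0.09,0,0.9],[0.6,-0.36,-0.108,0,1.08],[0.6,-0.42,-0.126,0,1.26],[0.6,-0.443,-0.134,0,1.44],[0.6,-0.443,-0.134,0,1.62],[0.6,-0.443,-0.134,0,1.8],[0.6,-0.443,-0.134,0,1.98],[0.6,-0.443,-0.134,0,2.16],[0.6,-0.443,-0.134,0,2.34],[0.6,-0.443,-0.134,0,2.52],[0.6,-0.443,-0.134,0,2.62],[0.6,-0.443,-0.134,0.03,2.62],[0.6,-0.443,-0.134,0.05,2.62],[0.6,-0.443,-0.134,0.05,2.62],[0.6,-0.443,-0.134,0.05,2.62]]
  ]
}}

```text
clock: 24.32
tcp_pos: [426.0, -163.5, 121.1]
tcp_rot: [[0.51, -0.86, -0.001], [-0.86, -0.51, 0.001], [-0.001, 0.0, -1.0]]
wrist_force: [0.2, -0.7, 0.5]
finger_gap: 0.6
gripper_force: 0.0
```

```bash
python3 -c "
from h import *
s=manip.state();print(s['tcp_pos'],s['wrist_force'])
a=np.radians(-149.3)
goto([426.2,-164,52],[np.cos(a),np.sin(a)])"
```

```text
[ 426.  -163.5  121.1] [ 0.2 -0.7  0.5]
shift [0.0006, 0.0, 0.0691] turn -0.0 j6 1.98
```

{"op": "move_arm", "data": {
  "series": [
    [[0.6,0,0,0.03,0],[0.6,0,0,0.055,0],[0.6,0,0,0.0685,0],[0.6,0,0,0.0685,0],[0.6,0,0,0.0685,0],[0.2,0,0,0.0685,0],[0.2,0,0,0.0685,0],[0.2,0,0,0.0685,0],[0.2,0,0,0.0685,0],[0.2,0,0,0.0685,0],[0.2,0,0,0.0685,0]]
  ],
  "newtons": 12
}}

```text
clock: 25.7
tcp_pos: [426.5, -163.9, 53.3]
tcp_rot: [[0.51, -0.86, 0.0], [-0.86, -0.51, -0.0], [0.001, -0.0, -1.0]]
wrist_force: [-2.2, 0.4, 5.6]
finger_gap: 0.362
gripper_force: 12.0
```

```bash
python3 -c "
from h import *
s=manip.state();print(s['tcp_pos'],s['wrist_force'])
goto([556.5,140.9,s['tcp_pos'][2]-31.5],[1,.014])"
```

```text
[ 426.5 -163.9   53.3] [-2.2  0.4  5.6]
shift [-0.1958, -0.2674, 0.0314] turn -2.62 j6 1.98
```

{"op": "move_arm", "data": {
  "series": [
    [[0.2,0,0,-0.02,0],[0.2,0,0,-0.07,0],[0.2,0,0,-0.12,0],[0.2,-0.03,-0.04,-0.12,-0.18],[0.2,-0.06,-0.08,-0.12,-0.36],[0.2,-0.09,-0.12,-0.12,-0.54],[0.2,-0.12,-0.16,-0.12,-0.72],[0.2,-0.15,-0.2,-0.12,-0.9],[0.2,-0.18,-0.24,-0.12,-1.08],[0.2,-0.1958,-0.2674,-0.12,-1.26],[0.2,-0.1958,-0.2674,-0.12,-1.44],[0.2,-0.1958,-0.2674,-0.12,-1.62],[0.2,-0.1958,-0.2674,-0.12,-1.8],[0.2,-0.1958,-0.2674,-0.12,-1.98],[0.2,-0.1958,-0.2674,-0.12,-2.16],[0.2,-0.1958,-0.2674,-0.12,-2.34],[0.2,-0.1958,-0.2674,-0.12,-2.5],[0.2,-0.1958,-0.2674,-0.1,-2.62],[0.2,-0.1958,-0.2674,-0.06,-2.62],[0.2,-0.1958,-0.2674,-0.03,-2.62]]
  ]
}}

```text
clock: 28.2
tcp_pos: [555.4, 141.2, 81.0]
tcp_rot: [[-0.014, 1.0, -0.002], [1.0, 0.014, 0.0], [0.0, -0.002, -1.0]]
wrist_force: [-1.0, 0.4, -0.4]
finger_gap: 0.36
gripper_force: 12.0
```

{"op": "move_arm", "data": {
  "series": [
    [[0.2,0,0,0,0],[0.2,0,0,0.03,0],[0.2,0,0,0.048,0],[0.2,0,0,0.057,0],[0.2,0,0,0.06,0],[0.2,0,0,0.06,0],[0.2,0,0,0.06,0]]
  ]
}}

```text
clock: 29.08
tcp_pos: [556.9, 141.2, 23.6]
tcp_rot: [[-0.014, 1.0, 0.001], [1.0, 0.014, 0.0], [0.0, 0.001, -1.0]]
wrist_force: [-0.3, 0.2, -0.5]
finger_gap: 0.36
gripper_force: 12.0
```

```bash
python3 -c "
from h import *
s=manip.state();print(s['tcp_pos'],s['wrist_force'])
goto([556.5,140.9,21.5],[1,.014])"
```

```text
[556.9 141.2  23.6] [-0.3  0.2 -0.5]
shift [-0.0003, -0.0004, 0.0021] turn 0.0 j6 0.03
```

{"op": "move_arm", "data": {
  "series": [
    [[0.2,0,0,0.002,0],[0.2,0,0,0.002,0],[0.52,0,0,0.002,0],[0.52,0,0,0.002,0],[0.52,0,0,0.002,0],[0.52,0,0,-0.03,0],[0.52,0,0,-0.09,0],[0.52,0,0,-0.15,0],[0.35,0,0,-0.15,0],[0.35,0,0,-0.15,0],[0.35,0,0,-0.15,0]]
  ]
}}

```text
clock: 30.45
tcp_pos: [554.8, 141.1, 170.6]
tcp_rot: [[-0.014, 1.0, -0.004], [1.0, 0.014, -0.0], [-0.0, -0.004, -1.0]]
wrist_force: [-0.1, -0.4, -0.7]
finger_gap: 0.349
gripper_force: 0.0
```

```bash
python3 -c "
from h import *
s=manip.state();print(s['tcp_pos'],s['wrist_force'])
goto([603,-266,52],[.996,.087])
t=imaging.capture('top'); cv2.imwrite('pics/t9.png',t); mt=model('top'); cheeses(t,mt,72,(345,150,490,325),amin=60)
g=cv2.resize(t[150:330,140:490],None,fx=2.2,fy=2.2); cv2.imwrite('pics/z10.png',g)"
```

```text
[554.8 141.1 170.6] [-0.1 -0.4 -0.7]
shift [-0.4077, 0.0429, 0.1185] turn -0.073 j6 0.03
px [425.4 269. ] len 32.6 width 60.2 depth 30.3 cen [ 431.9 -242.9] normal deg 112.1 n [-0.37599998712539673, 0.9269999861717224]
px [417.5 190.4] len 54.4 width 57.3 depth 31.3 cen [ 600.6 -231.7] normal deg 95.6 n [-0.09700000286102295, 0.9950000047683716]
```

View pics/z10.png

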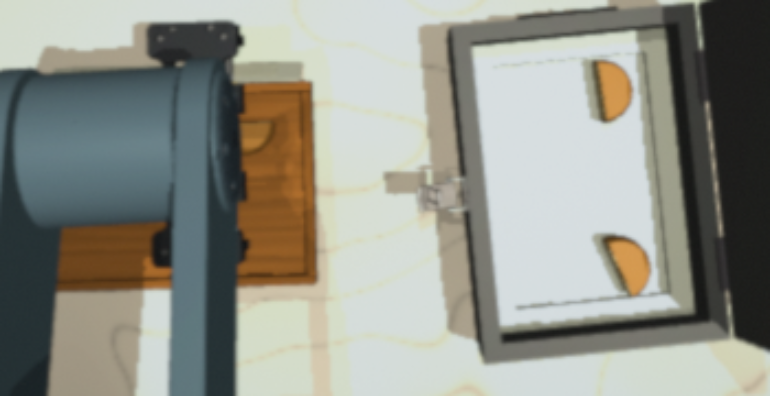

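The tray's first cheeses are in place. The two back cheeses lie unmoved in the carrier near the lid, at about (612,90) and (630,265) in the crop. I'll push each forward with a two-finger cradle so that a squared grasp clears the lid.

{"op": "move_arm", "data": {
  "series": [
    [[0.35,-0.06,0.006,0,-0.02],[0.35,-0.12,0.012,0,-0.04],[0.35,-0.18,0.019,0,-0.073],[0.35,-0.24,0.025,0,-0.073],[0.35,-0.3,0.031,0,-0.073],[0.35,-0.35,0.037,0.01,-0.073],[0.35,-0.39,0.041,0.03,-0.073],[0.35,-0.4077,0.0429,0.04,-0.073],[0.35,-0.4077,0.0429,0.04,-0.073],[0.35,-0.4077,0.0429,0.06,-0.073],[0.35,-0.4077,0.0429,0.06,-0.073]]
  ]
}}

```text
clock: 31.88
tcp_pos: [603.8, -263.4, 110.7]
tcp_rot: [[-0.089, 0.996, -0.003], [0.996, 0.089, 0.002], [0.003, -0.003, -1.0]]
wrist_force: [-0.6, 0.5, 0.1]
finger_gap: 0.35
gripper_force: 0.0
```

```bash
python3 -c "
from h import *
s=manip.state();print(s['tcp_pos'],s['wrist_force'])
goto([603.2,-266.5,52.5],[.996,.087])"
```

```text
[ 603.8 -263.4  110.7] [-0.6  0.5  0.1]
shift [-0.0031, -0.0007, 0.0582] turn 0.002 j6 -0.68
```

{"op": "move_arm", "data": {
  "series": [
    [[0.35,-0.002,0,0,0],[0.35,-0.002,0,0.03,0],[0.35,-0.002,0,0.05,0],[0.35,-0.002,0,0.058,0],[0.35,-0.002,0,0.058,0],[0.35,0.004,0,0.058,0],[0.35,0.01,0,0.058,0],[0.35,0.016,0,0.058,0],[0.35,0.022,0,0.058,0],[0.35,0.028,0,0.058,0],[0.35,0.034,0,0.058,0],[0.35,0.04,0,0.058,0],[0.35,0.046,0,0.058,0],[0.35,0.052,0,0.058,0],[0.35,0.058,0,0.058,0],[0.35,0.058,0,0.058,0],[0.35,0.048,0,0.058,0],[0.35,0.048,0,0.02,0],[0.35,0.048,0,-0.02,0],[0.35,0.048,0,-0.02,0]]
  ]
}}

```text
clock: 34.38
tcp_pos: [603.0, -220.2, 136.9]
tcp_rot: [[-0.086, 0.996, 0.006], [0.996, 0.086, -0.004], [-0.004, 0.006, -1.0]]
wrist_force: [-0.9, -0.1, -0.2]
finger_gap: 0.347
gripper_force: 0.0
```

```bash
python3 -c "
from h import *
s=manip.state();print(s['tcp_pos'],s['wrist_force'])
t=imaging.capture('top'); cv2.imwrite('pics/t10.png',t); mt=model('top'); cheeses(t,mt,72,(345,150,490,325),amin=60)
goto([430.5,-277,52.5],[.996,.087])"
```

```text
[ 603.  -220.2  136.9] [-0.9 -0.1 -0.2]
px [397.4 192.2] len 56.5 width 57.2 depth 28.5 cen [ 596.9 -188.2] normal deg 95.4 n [-0.09399999678134918, 0.9959999918937683]
shift [-0.0424, -0.1757, 0.0816] turn -0.001 j6 -0.62
```

{"op": "move_arm", "data": {
  "series": [
    [[0.35,-0.01,-0.06,0,0],[0.35,-0.025,-0.12,0,0],[0.35,-0.042,-0.176,0,0],[0.35,-0.042,-0.176,0,0],[0.35,-0.042,-0.176,0.02,0],[0.35,-0.042,-0.176,0.02,0],[0.35,-0.042,-0.176,0.02,0]]
  ]
}}

```text
clock: 35.3
tcp_pos: [429.4, -274.9, 112.6]
tcp_rot: [[-0.088, 0.996, -0.0], [0.996, 0.088, 0.001], [0.001, -0.0, -1.0]]
wrist_force: [-0.2, 0.4, 0.9]
finger_gap: 0.349
gripper_force: 0.0
```

```bash
python3 -c "
from h import *
s=manip.state();print(s['tcp_pos'],s['wrist_force'])
goto([430.5,-277.5,52.5],[.996,.087])"
```

```text
[ 429.4 -274.9  112.6] [-0.2  0.4  0.9]
shift [-0.0027, 0.0009, 0.0601] turn 0.001 j6 -0.89
```

{"op": "move_arm", "data": {
  "series": [
    [[0.35,-0.0025,0.001,0,0],[0.35,-0.0025,0.001,0.03,0],[0.35,-0.0025,0.001,0.05,0],[0.35,-0.0025,0.001,0.059,0],[0.35,-0.0025,0.001,0.059,0],[0.35,0.004,0.001,0.059,0],[0.35,0.01,0.001,0.059,0],[0.35,0.016,0.001,0.059,0],[0.35,0.022,0.001,0.059,0],[0.35,0.028,0.001,0.059,0],[0.35,0.034,0.001,0.059,0],[0.35,0.04,0.001,0.059,0],[0.35,0.046,0.001,0.059,0],[0.35,0.052,0.001,0.059,0],[0.35,0.058,0.001,0.059,0],[0.35,0.058,0.001,0.059,0],[0.35,0.048,0.001,0.059,0],[0.35,0.048,0.001,0.02,0],[0.35,0.048,0.001,-0.03,0],[0.35,-0.01,0.06,-0.06,0]]
  ]
}}

```text
clock: 37.8
tcp_pos: [470.9, -264.7, 167.8]
tcp_rot: [[-0.087, 0.996, 0.002], [0.996, 0.087, -0.002], [-0.002, 0.002, -1.0]]
wrist_force: [0.6, -0.2, 0.5]
finger_gap: 0.348
gripper_force: 0.0
```

```bash
python3 -c "
from h import *
s=manip.state();print(s['tcp_pos'],s['wrist_force'],s['tcp_rot'][2])
m=model('wrist');w=imaging.capture('wrist'); cv2.imwrite('pics/w11.png',w); cheeses(w,m,72,(0,0,640,230),amin=300)
t=imaging.capture('top'); cv2.imwrite('pics/t11.png',t); mt=model('top'); cheeses(t,mt,72,(345,150,490,325),amin=60)
print('tray');cheeses(t,mt,40,(130,180,300,290),lo=(8,100,140),amin=60)
"
```

```text
[ 470.9 -264.7  167.8] [ 0.6 -0.2  0.5] [-0.  0. -1.]
px [504.7 114. ] len 53.7 width 57.7 depth 27.9 cen [ 596.6 -192.4] normal deg 99.4 n [-0.164000004529953, 0.9860000014305115]
px [268.1  97. ] len 56.2 width 58.1 depth 29.3 cen [ 429.5 -197. ] normal deg 108.2 n [-0.31200000643730164, 0.949999988079071]
px [401.3 271.2] len 54.8 width 59.8 depth 30.0 cen [ 428.8 -193.2] normal deg 109.5 n [-0.33399999141693115, 0.9430000185966492]
px [397.5 192. ] len 54.4 width 55.3 depth 30.6 cen [ 597.9 -188.2] normal deg 95.6 n [-0.09799999743700027, 0.9950000047683716]
tray
px [231.5 278.5] len 130.7 width 130.7 depth 6.7 cen [399.3 183.2] normal deg 0.0 n [1.0, 0.0010000000474974513]
px [187.2 212.7] len 53.4 width 53.6 depth 27.2 cen [553.8 280.2] normal deg 1.5 n [1.0, 0.026000000536441803]
px [214.2 227.8] len 240.6 width 246.8 depth 179.0 cen [583.8 205.5] normal deg 0.7 n [1.0, 0.012000000104308128]
px [228.  189.9] len 231.7 width 231.7 depth 8.8 cen [595.7 188.8] normal deg 0.2 n [1.0, 0.003000000026077032]
```

Both pushed cheeses now sit forward, C at (429,-194) with cut face at 109° and D at (597,-189) at 96°. The first cheese in the tray reads square.

```bash
python3 -c "
from h import *
a=np.radians(109)
goto([429,-194,52.5],[np.cos(a),np.sin(a)])"
```

```text
shift [0.0808, -0.041, 0.1152] turn -1.817 j6 -0.82
```

{"op": "move_arm", "data": {
  "series": [
    [[0.6,0.03,-0.015,0,-0.18],[0.6,0.06,-0.03,0,-0.36],[0.6,0.085,-0.045,0,-0.54],[0.6,0.085,-0.045,0.02,-0.72],[0.6,0.085,-0.045,0.04,-0.9],[0.6,0.085,-0.045,0.04,-1.08],[0.6,0.085,-0.045,0.04,-1.26],[0.6,0.085,-0.045,0.04,-1.44],[0.6,0.085,-0.045,0.04,-1.62],[0.6,0.085,-0.045,0.04,-1.817],[0.6,0.085,-0.045,0.04,-1.817],[0.6,0.085,-0.045,0.04,-1.817],[0.6,0.085,-0.045,0.04,-1.817]]
  ]
}}

```text
clock: 39.52
tcp_pos: [418.8, -184.0, 124.0]
tcp_rot: [[-0.946, -0.325, -0.0], [-0.325, 0.946, 0.0], [0.0, 0.0, -1.0]]
wrist_force: [-0.0, -0.0, 0.8]
finger_gap: 0.602
gripper_force: 0.0
```

```bash
python3 -c "
from h import *
s=manip.state();print(s['tcp_pos'],s['wrist_force'])
a=np.radians(109)
goto([429,-194,52.5],[np.cos(a),np.sin(a)])"
```

```text
[ 418.8 -184.   124. ] [-0.  -0.   0.8]
shift [-0.0064, -0.0128, 0.0715] turn -0.001 j6 -2.58
```

{"op": "move_arm", "data": {
  "series": [
    [[0.6,-0.0064,-0.0128,0,0],[0.6,-0.0064,-0.0128,0.02,0],[0.6,-0.0064,-0.0128,0.05,0],[0.6,-0.0064,-0.0128,0.071,0],[0.6,-0.0064,-0.0128,0.071,0],[0.6,-0.0064,-0.0128,0.071,0],[0.2,-0.0064,-0.0128,0.071,0],[0.2,-0.0064,-0.0128,0.071,0],[0.2,-0.0064,-0.0128,0.071,0],[0.2,-0.0064,-0.0128,0.071,0],[0.2,-0.0064,-0.0128,0.071,0],[0.2,-0.0064,-0.0128,0.071,0]]
  ],
  "newtons": 12
}}

```text
clock: 41.02
tcp_pos: [429.6, -194.2, 53.8]
tcp_rot: [[-0.945, -0.327, 0.001], [-0.327, 0.945, -0.001], [-0.001, -0.001, -1.0]]
wrist_force: [-0.3, 1.2, 6.1]
finger_gap: 0.355
gripper_force: 12.0
```

```bash
python3 -c "
from h import *
s=manip.state();print(s['tcp_pos'],s['wrist_force'])
goto([464.5,279.7,s['tcp_pos'][2]-31.5],[1,.014])"
```

```text
[ 429.6 -194.2   53.8] [-0.3  1.2  6.1]
shift [-0.188, 0.4364, 0.0312] turn 1.89 j6 -2.58
```

{"op": "move_arm", "data": {
  "series": [
    [[0.2,0,0,-0.02,0],[0.2,0,0,-0.07,0],[0.2,0,0,-0.12,0],[0.2,-0.018,0.042,-0.12,0.17],[0.2,-0.036,0.084,-0.12,0.34],[0.2,-0.054,0.126,-0.12,0.51],[0.2,-0.072,0.168,-0.12,0.68],[0.2,-0.09,0.21,-0.12,0.85],[0.2,-0.108,0.252,-0.12,1.02],[0.2,-0.126,0.294,-0.12,1.19],[0.2,-0.144,0.336,-0.12,1.36],[0.2,-0.162,0.378,-0.12,1.53],[0.2,-0.18,0.42,-0.12,1.7],[0.2,-0.188,0.4364,-0.11,1.87],[0.2,-0.188,0.4364,-0.07,1.89],[0.2,-0.188,0.4364,-0.03,1.89],[0.2,-0.188,0.4364,0.005,1.89],[0.2,-0.188,0.4364,0.022,1.89],[0.2,-0.188,0.4364,0.0285,1.89],[0.2,-0.188,0.4364,0.0285,1.89]]
  ]
}}

```text
clock: 43.52
tcp_pos: [464.6, 280.1, 25.2]
tcp_rot: [[-0.014, 1.0, 0.001], [1.0, 0.014, 0.0], [0.0, 0.001, -1.0]]
wrist_force: [0.4, 0.3, -0.4]
finger_gap: 0.364
gripper_force: 12.0
```

{"op": "move_arm", "data": {
  "series": [
    [[0.2,0,0,0,0],[0.2,0,0,0,0]]
  ]
}}

```text
clock: 43.78
tcp_pos: [464.9, 280.2, 25.7]
tcp_rot: [[-0.014, 1.0, 0.002], [1.0, 0.014, 0.001], [0.001, 0.002, -1.0]]
wrist_force: [0.8, -0.4, -0.2]
finger_gap: 0.368
gripper_force: 12.0
```

```bash
python3 -c "
from h import *
s=manip.state();print(s['tcp_pos'],s['wrist_force'])
goto([464.5,279.7,22.0],[1,.014])"
```

```text
[464.9 280.2  25.7] [ 0.8 -0.4 -0.2]
shift [-0.0005, -0.0004, 0.0037] turn 0.0 j6 0.31
```

Lower, release and rise, then look at D again.

{"op": "move_arm", "data": {
  "series": [
    [[0.2,0,0,0.002,0],[0.2,0,0,0.0037,0],[0.2,0,0,0.0037,0],[0.2,0,0,0.0037,0],[0.53,0,0,0.0037,0],[0.53,0,0,0.0037,0],[0.53,0,0,0.0037,0],[0.53,0,0,-0.03,0],[0.53,0,0,-0.09,0],[0.53,0,0,-0.15,0],[0.6,0,0,-0.15,0],[0.6,0,0,-0.15,0],[0.6,0,0,-0.15,0]]
  ]
}}

```text
clock: 45.4
tcp_pos: [462.8, 279.5, 172.6]
tcp_rot: [[-0.014, 1.0, -0.004], [1.0, 0.014, -0.001], [-0.001, -0.004, -1.0]]
wrist_force: [-0.3, -0.8, -0.0]
finger_gap: 0.605
gripper_force: 0.0
```

```bash
python3 -c "
from h import *
s=manip.state();print(s['tcp_pos'],s['wrist_force'])
t=imaging.capture('top'); cv2.imwrite('pics/t12.png',t); mt=model('top'); o=cheeses(t,mt,72,(345,150,490,325),amin=60)
a=np.radians(96)
goto([597.5,-189,110],[np.cos(a),np.sin(a)])"
```

```text
[462.8 279.5 172.6] [-0.3 -0.8 -0. ]
px [397.6 192.2] len 45.8 width 55.2 depth 31.2 cen [ 597.9 -187.6] normal deg 96.9 n [-0.12099999934434891, 0.9929999709129333]
shift [-0.4703, 0.1283, 0.0627] turn -1.662 j6 0.31
```

{"op": "move_arm", "data": {
  "series": [
    [[0.6,-0.05,0.014,0,-0.17],[0.6,-0.1,0.027,0,-0.34],[0.6,-0.15,0.041,0,-0.51],[0.6,-0.2,0.055,0,-0.68],[0.6,-0.25,0.068,0,-0.85],[0.6,-0.3,0.082,0,-1.02],[0.6,-0.35,0.096,0,-1.19],[0.6,-0.4,0.11,0,-1.36],[0.6,-0.45,0.123,0,-1.53],[0.6,-0.47,0.128,0.03,-1.662],[0.6,-0.47,0.128,0.06,-1.662],[0.6,-0.47,0.128,0.06,-1.662],[0.6,-0.47,0.128,0.06,-1.662],[0.6,-0.47,0.128,0.06,-1.662]]
  ]
}}

```text
clock: 47.2
tcp_pos: [599.5, -188.2, 116.1]
tcp_rot: [[-0.994, -0.106, 0.002], [-0.106, 0.994, -0.001], [-0.002, -0.001, -1.0]]
wrist_force: [0.4, -0.3, 0.3]
finger_gap: 0.598
gripper_force: 0.0
```

```bash
python3 -c "
from h import *
s=manip.state();print(s['tcp_pos'],s['wrist_force'])
a=np.radians(96.3)
goto([597.7,-189,52.5],[np.cos(a),np.sin(a)])
t=imaging.capture('top'); cv2.imwrite('pics/t13.png',t); mt=model('top')
print('tray');cheeses(t,mt,40,(163,192,280,276),lo=(8,100,140),amin=60);cv2.imwrite('pics/z11.png',cv2.resize(t[150:330,140:490],None,fx=2.2,fy=2.2))"
```

```text
[ 599.5 -188.2  116.1] [ 0.4 -0.3  0.3]
shift [0.002, -0.0005, 0.0636] turn -0.004 j6 -2.17
tray
px [212.2 227.5] len 185.0 width 247.2 depth 180.8 cen [586.2 207.5] normal deg 1.8 n [0.9990000128746033, 0.03200000151991844]
```

View pics/z11.png

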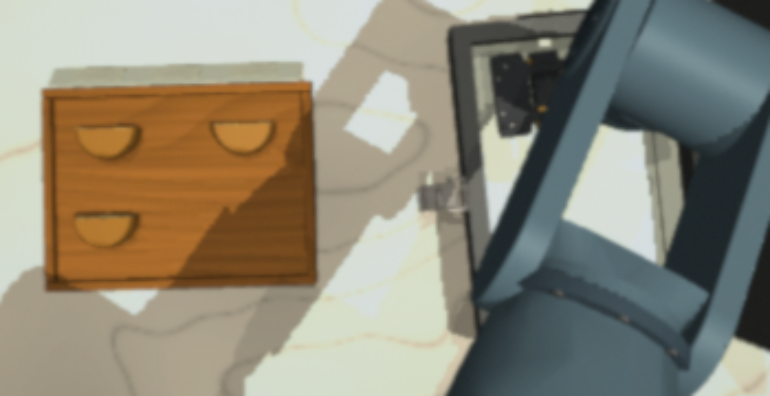

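The tray holds three cheeses, all with cut faces square to the rail (crop px (108,140), (243,135), (105,228)). Now the last one.

{"op": "move_arm", "data": {
  "series": [
    [[0.6,0.001,-0.0005,0.03,0],[0.6,0.001,-0.0005,0.05,0],[0.6,0.001,-0.0005,0.063,0],[0.6,0.001,-0.0005,0.063,0],[0.6,0.001,-0.0005,0.063,0],[0.2,0.001,-0.0005,0.063,0],[0.2,0.001,-0.0005,0.063,0],[0.2,0.001,-0.0005,0.063,0],[0.2,0.001,-0.0005,0.063,0],[0.2,0.001,-0.0005,0.063,0],[0.2,0.001,-0.0005,0.063,0]]
  ],
  "newtons": 12
}}

```text
clock: 48.62
tcp_pos: [598.1, -189.0, 52.2]
tcp_rot: [[-0.994, -0.105, 0.001], [-0.105, 0.994, -0.0], [-0.001, -0.0, -1.0]]
wrist_force: [-0.9, 0.7, 5.9]
finger_gap: 0.357
gripper_force: 12.0
```

```bash
python3 -c "
from h import *
s=manip.state();print(s['tcp_pos'],s['wrist_force'])
goto([466.5,139.7,s['tcp_pos'][2]-31.5],[1,.014])"
```

```text
[ 598.1 -189.    52.2] [-0.9  0.7  5.9]
shift [0.0963, 0.3407, 0.0313] turn 1.662 j6 -2.17
```

{"op": "move_arm", "data": {
  "series": [
    [[0.2,0,0,-0.02,0],[0.2,0,0,-0.07,0],[0.2,0,0,-0.12,0],[0.2,0.01,0.036,-0.12,0.17],[0.2,0.02,0.072,-0.12,0.34],[0.2,0.03,0.108,-0.12,0.51],[0.2,0.04,0.144,-0.12,0.68],[0.2,0.05,0.18,-0.12,0.85],[0.2,0.06,0.216,-0.12,1.02],[0.2,0.07,0.252,-0.12,1.19],[0.2,0.08,0.288,-0.12,1.36],[0.2,0.09,0.324,-0.12,1.53],[0.2,0.0963,0.3407,-0.11,1.662],[0.2,0.0963,0.3407,-0.07,1.662],[0.2,0.0963,0.3407,-0.03,1.662],[0.2,0.0963,0.3407,0.005,1.662],[0.2,0.0963,0.3407,0.022,1.662],[0.2,0.0963,0.3407,0.0285,1.662],[0.2,0.0963,0.3407,0.0285,1.662],[0.2,0.0963,0.3407,0.0285,1.662]]
  ]
}}

```text
clock: 51.12
tcp_pos: [467.3, 139.9, 24.3]
tcp_rot: [[-0.014, 1.0, 0.002], [1.0, 0.014, 0.0], [0.0, 0.002, -1.0]]
wrist_force: [0.4, -0.3, -0.5]
finger_gap: 0.364
gripper_force: 12.0
```

{"op": "move_arm", "data": {
  "series": [
    [[0.2,0,0,0,0],[0.2,0,0,0,0]]
  ]
}}

```text
clock: 51.38
tcp_pos: [466.5, 139.9, 23.6]
tcp_rot: [[-0.014, 1.0, 0.001], [1.0, 0.014, 0.0], [0.0, 0.001, -1.0]]
wrist_force: [0.1, -0.2, 0.3]
finger_gap: 0.364
gripper_force: 12.0
```

```bash
python3 -c "
from h import *
s=manip.state();print(s['tcp_pos'],s['wrist_force'])
goto([466.5,139.7,20.5],[1,.014])"
```

```text
[466.5 139.9  23.6] [ 0.1 -0.2  0.3]
shift [-0.0002, -0.0, 0.0031] turn 0.0 j6 0.03
```

{"op": "move_arm", "data": {
  "series": [
    [[0.2,0,0,0.002,0],[0.2,0,0,0.003,0],[0.2,0,0,0.003,0],[0.2,0,0,0.003,0],[0.53,0,0,0.003,0],[0.53,0,0,0.003,0],[0.53,0,0,0.003,0],[0.53,0,0,-0.03,0],[0.53,0,0,-0.09,0],[0.53,0,0,-0.15,0],[0.53,-0.06,0,-0.21,0],[0.4,-0.12,0,-0.27,0],[0.4,-0.18,0,-0.33,0],[0.4,-0.24,0,-0.35,0.18],[0.22,-0.3,0,-0.35,0.36],[0.22,-0.36,0,-0.35,0.54],[0.22,-0.36,0,-0.35,0.72],[0.22,-0.36,0,-0.35,0.9],[0.22,-0.36,0,-0.35,0.9],[0.22,-0.36,0,-0.35,0.9]]
  ]
}}

```text
clock: 53.88
tcp_pos: [471.2, -219.5, 373.0]
tcp_rot: [[0.772, 0.636, -0.0], [0.636, -0.772, 0.0], [0.0, -0.0, -1.0]]
wrist_force: [0.7, 0.8, 0.0]
finger_gap: 0.221
gripper_force: 0.0
```

```bash
python3 -c "
from h import *
s=manip.state();print(s['tcp_pos'],s['wrist_force'])
t=imaging.capture('top'); cv2.imwrite('pics/t14.png',t); mt=model('top')
k=cv2.inRange(cv2.cvtColor(t,cv2.COLOR_BGR2HSV),(5,110,60),(22,255,255))[150:325,345:490]; print('orange in carrier roi',(k>0).sum())
goto([528.7,-407,370],[.0866,-.996])"
```

```text
[ 471.2 -219.5  373. ] [0.7 0.8 0. ]
orange in carrier roi 20
shift [-0.0749, 0.1814, 0.0031] turn 0.602 j6 0.22
```

{"op": "move_arm", "data": {
  "series": [
    [[0.22,-0.02,0.05,0,0.18],[0.22,-0.045,0.11,0,0.36],[0.22,-0.075,0.1814,0,0.54],[0.22,-0.075,0.1814,0,0.602],[0.22,-0.075,0.1814,0,0.602],[0.22,-0.075,0.1814,0,0.602],[0.22,-0.075,0.1814,0,0.602]]
  ]
}}

```text
clock: 54.8
tcp_pos: [528.1, -406.6, 374.0]
tcp_rot: [[0.996, 0.085, 0.001], [0.085, -0.996, -0.001], [0.001, 0.001, -1.0]]
wrist_force: [-0.4, -0.4, 0.3]
finger_gap: 0.219
gripper_force: 0.0
```

```bash
python3 -c "
from h import *
m=model('wrist'); w=imaging.capture('wrist'); s=manip.state();print(s['tcp_pos'],s['wrist_force'])
goto([528.7,-407,282],[.0866,-.996])
cv2.imwrite('pics/w15.png',w)
P=np.array([[528.7,-407,295.5]]);print(proj(m,P), proj(m,P+[[50,4,0]]),proj(m,P+[[100,8,0]]))
cv2.imwrite('pics/z12.png',cv2.convertScaleAbs(w,alpha=1.7,beta=15))"
```

```text
[ 528.1 -406.8  374. ] [-0.4 -0.5  0.1]
shift [0.0005, 0.0002, 0.092] turn -0.002 j6 0.65
[[322.8 209.5]] [[323.3 136.5]] [[323.9  55.3]]
```

View pics/z12.png

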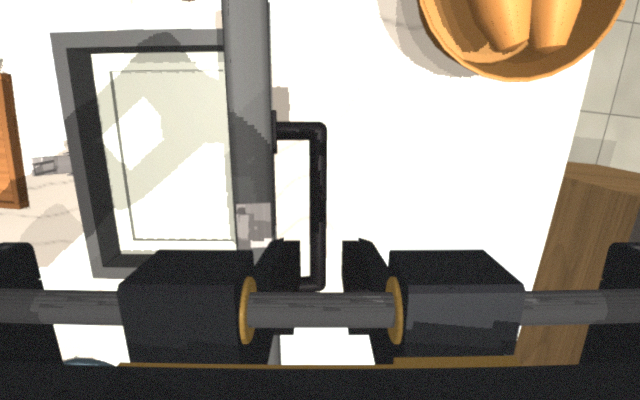

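The carrier is empty. The open lid's handle bar is at column 318, against 321 between the fingers, so I shift 2-3 mm towards the lid and grasp.

{"op": "move_arm", "data": {
  "series": [
    [[0.26,0,-0.0025,0.02,0],[0.26,0,-0.0025,0.045,0],[0.26,0,-0.0025,0.065,0],[0.26,0,-0.0025,0.08,0],[0.26,0,-0.0025,0.091,0],[0.26,0,-0.0025,0.091,0],[0.26,0,-0.0025,0.091,0],[0.05,0,-0.0025,0.091,0],[0.05,0,-0.0025,0.091,0],[0.05,0,-0.0025,0.091,0],[0.05,0,-0.0025,0.091,0],[0.05,0,-0.0025,0.091,0]]
  ],
  "newtons": 25
}}

```text
clock: 56.35
tcp_pos: [527.6, -405.0, 281.7]
tcp_rot: [[0.997, 0.083, -0.0], [0.083, -0.997, 0.001], [-0.0, -0.001, -1.0]]
wrist_force: [-0.3, 3.3, -1.9]
finger_gap: 0.126
gripper_force: 25.0
```

```bash
python3 -c "
from h import *
s=manip.state();print(s['tcp_pos'],s['wrist_force'],s['finger_gap'])
# hinge from shut grasp: handle (503.4,-103.1), grasp z 136.9+13.1
T=s['tcp_pos'];R=s['tcp_rot']; S=np.array([503.6,-103.1,136.9]); u=np.array([.0875,-.996])
d=(T-S); Y=d[:2]@u; Z=d[2]; print('from shut: y',Y,'z',Z)
a0=min(np.arange(1.5,1.85,.005),key=lambda a:abs(-214*np.cos(a)+55*np.sin(a)+214-Y)); print('a',a0,214*np.sin(a0)+55*np.cos(a0)-55)
f=lambda a:np.array([-.214*np.cos(a)+.055*np.sin(a),-(.214*np.sin(a)+.055*np.cos(a))])
for a in list(np.linspace(a0,.2,19)[1:])+[.1]: print([round(float(v),4) for v in f(a)-f(a0)])
for a in (.06,.03,0): print('end',[round(float(v),4) for v in f(a)-f(.1)])"
```

```text
[ 527.6 -405.   281.7] [-0.3  3.3 -1.9] 0.12571152653154594
from shut: y 302.7877012626895 z 144.8051844534955
a 1.734999999999995 147.13077977654967
[-0.0175, -0.0069]
[-0.0356, -0.0122]
[-0.0541, -0.016]
[-0.0728, -0.0182]
[-0.0916, -0.0188]
[-0.1104, -0.0178]
[-0.1291, -0.0152]
[-0.1474, -0.011]
[-0.1654, -0.0053]
[-0.1828, 0.0019]
[-0.1995, 0.0106]
[-0.2154, 0.0207]
[-0.2304, 0.0321]
[-0.2443, 0.0448]
[-0.2572, 0.0585]
[-0.2688, 0.0734]
[-0.2791, 0.0891]
[-0.288, 0.1057]
[-0.2967, 0.126]
end [-0.0029, 0.0084]
end [-0.0048, 0.0147]
end [-0.0066, 0.0211]
```

{"op": "move_arm", "data": {
  "series": [
    [[0.05,0,-0.0175,-0.0069,0],[0.05,0,-0.0356,-0.0122,0],[0.05,0,-0.0541,-0.016,0],[0.05,0,-0.0728,-0.0182,0],[0.05,0,-0.0916,-0.0188,0],[0.05,0,-0.1104,-0.0178,0],[0.05,0,-0.1291,-0.0152,0],[0.05,0,-0.1474,-0.011,0],[0.05,0,-0.1654,-0.0053,0],[0.05,0,-0.1828,0.0019,0],[0.05,0,-0.1995,0.0106,0],[0.05,0,-0.2154,0.0207,0],[0.05,0,-0.2304,0.0321,0],[0.05,0,-0.2443,0.0448,0],[0.05,0,-0.2572,0.0585,0],[0.05,0,-0.2688,0.0734,0],[0.05,0,-0.2791,0.0891,0],[0.05,0,-0.288,0.1057,0],[0.05,0,-0.2967,0.126,0],[0.05,0,-0.2967,0.126,0]]
  ],
  "newtons": 25
}}

```text
clock: 58.85
tcp_pos: [502.8, -108.8, 153.7]
tcp_rot: [[0.997, 0.083, -0.001], [0.083, -0.997, 0.001], [-0.001, -0.001, -1.0]]
wrist_force: [8.1, -1.0, -6.5]
finger_gap: 0.126
gripper_force: 25.0
```

{"op": "move_arm", "data": {
  "series": [
    [[0.05,0,-0.0029,0.0084,0],[0.05,0,-0.0048,0.0147,0],[0.05,0,-0.0066,0.019,0],[0.05,0,-0.0066,0.0205,0],[0.05,0,-0.0066,0.0205,0],[0.05,0,-0.0066,0.0205,0]]
  ]
}}

```text
clock: 59.6
tcp_pos: [502.4, -103.2, 135.1]
tcp_rot: [[0.997, 0.083, -0.0], [0.083, -0.997, 0.0], [-0.0, -0.0, -1.0]]
wrist_force: [4.0, -0.9, -2.1]
finger_gap: 0.126
gripper_force: 25.0
```

{"op": "move_arm", "data": {
  "series": [
    [[0.05,0,0,0.001,0],[0.05,0,0,0.002,0],[0.05,0,0,0.002,0]]
  ]
}}

```text
clock: 59.98
tcp_pos: [502.5, -103.2, 134.8]
tcp_rot: [[0.997, 0.083, -0.0], [0.083, -0.997, -0.0], [-0.0, 0.0, -1.0]]
wrist_force: [-1.0, 1.1, 11.8]
finger_gap: 0.123
gripper_force: 25.3
```

The lid is seated: it pushes back with 12 N. Releasing and backing off for a final check.

{"op": "move_arm", "data": {
  "series": [
    [[0.35,0,0,0.002,0],[0.35,0,0,0.002,0],[0.35,0,0,0.002,0],[0.35,0,0,-0.03,0],[0.35,0,0,-0.09,0],[0.35,0,0,-0.15,0],[0.35,-0.06,0,-0.2,0],[0.35,-0.12,0,-0.2,0],[0.35,-0.16,0,-0.2,0],[0.35,-0.16,0,-0.2,0],[0.35,-0.16,0,-0.2,0]]
  ]
}}

```text
clock: 61.35
tcp_pos: [343.4, -116.6, 333.7]
tcp_rot: [[0.997, 0.082, 0.001], [0.082, -0.997, -0.0], [0.001, 0.0, -1.0]]
wrist_force: [0.3, 0.9, -0.7]
finger_gap: 0.35
gripper_force: 0.0
```

```bash
python3 -c "
from h import *
s=manip.state();print(s['clock'],s['tcp_pos'],s['wrist_force'])
t=imaging.capture('top'); sc=imaging.capture('scene'); mt=model('top'); cv2.imwrite('pics/t16.png',t); cv2.imwrite('pics/s16.png',sc)
g=cv2.cvtColor(t,cv2.COLOR_BGR2GRAY); g0=cv2.cvtColor(cv2.imread('pics/t0.png'),cv2.COLOR_BGR2GRAY)
d=cv2.absdiff(g,g0); 
for n,(a,b,c,e) in dict(tongs=(195,100,310,138),jars=(345,95,420,135),lidback=(440,145,480,310),handle=(352,200,378,275)).items(): print(n,(d[b:e,a:c]>35).sum())
# cheeses in the tray by difference from the empty tray
m=(cv2.absdiff(t,cv2.imread('pics/t0.png')).max(2)>22).astype(np.uint8)[192:277,165:280]*255
m=cv2.morphologyEx(m,cv2.MORPH_OPEN,np.ones((3,3)))
for c in cv2.findContours(m,cv2.RETR_EXTERNAL,cv2.CHAIN_APPROX_NONE)[0]:
  if cv2.contourArea(c)>80:
    r=cv2.minAreaRect(c); print(r, cv2.contourArea(c), cast(mt,[np.add(r[0],[165,192])],40)[0])
"
```

```text
61.35 [ 343.4 -116.6  333.7] [ 0.3  0.9 -0.7]
tongs 0
jars 0
lidback 0
handle 0
((94.5, 67.0), (34.0, 39.0), 90.0) 831.0 [455.2 120.6  40. ]
((85.5, 19.0), (8.0, 21.0), 90.0) 135.5 [561.9 139.3  40. ]
```

```bash
python3 -c "
from h import *
t=cv2.imread('pics/t16.png'); mt=model('top'); h=cv2.cvtColor(t,cv2.COLOR_BGR2HSV); S=[(554.5,280.9),(556.5,140.9),(464.5,279.7),(466.5,139.7)]
for x,y in S:
  p=proj(mt,[[x-2,y,40]])[0].astype(int); q=proj(mt,[[x+40,y,8]])[0].astype(int); print(p,h[p[1],p[0]],'wood',h[q[1],q[0]])
h=cv2.cvtColor(cv2.resize(t,None,fx=3,fy=3,interpolation=cv2.INTER_CUBIC),cv2.COLOR_BGR2LAB)
for x,y in S:
  c=proj(mt,[[x,y,40]])[0]; r=(c*3).astype(int); w=h[r[1]-45:r[1]+45,r[0]-66:r[0]+66].astype(np.uint8)
  k=w[:,:,1]; ch=cv2.GaussianBlur(k,(5,5),0); th,m=cv2.threshold(ch,0,255,cv2.THRESH_BINARY_INV+cv2.THRESH_OTSU)
  c=max(cv2.findContours(m,cv2.RETR_EXTERNAL,cv2.CHAIN_APPROX_NONE)[0],key=cv2.contourArea)
  P=cast(mt,(c.reshape(-1,2)+[r[0]-66,r[1]-45]-1)/3.,40)[:,:2].astype(np.float32); R=cv2.minAreaRect(P); print(th,R, cv2.contourArea(P))
  "
```

```text
[186 216] [ 16 187 149] wood [ 15 194 134]
[249 214] [ 16 178 159] wood [ 15 196 120]
[187 256] [ 16 186 148] wood [ 15 192 134]
[250 254] [ 17 177 157] wood [ 15 192 130]
141.0 ((556.3888549804688, 276.20361328125), (39.34742736816406, 69.5860824584961), 2.442441463470459) 2069.3534086653963
142.0 ((558.4733276367188, 140.6829833984375), (70.45179748535156, 39.047760009765625), 89.91576385498047) 2064.94427078194
140.0 ((469.4942932128906, 278.72900390625), (65.86614990234375, 35.39910888671875), 89.47625732421875) 757.5602685124613
141.0 ((464.12725830078125, 132.3752899169922), (79.15032958984375, 59.01484298706055), 89.23426055908203) 3696.107837550924
```

{"op": "move_arm", "data": {
  "series": [
    [[0.35,0.02,-0.06,0,0],[0.35,0.04,-0.12,0,0],[0.35,0.06,-0.18,0,0],[0.35,0.06,-0.24,0,0],[0.35,0.06,-0.3,0,0],[0.35,0.06,-0.33,0,0],[0.35,0.06,-0.33,0,0],[0.35,0.06,-0.33,0,0],[0.35,0.06,-0.33,0,0]]
  ]
}}

```text
clock: 62.58
tcp_pos: [376.0, 216.4, 333.4]
tcp_rot: [[0.997, 0.081, -0.0], [0.081, -0.997, -0.0], [-0.0, 0.0, -1.0]]
wrist_force: [0.3, -0.1, 0.3]
finger_gap: 0.35
gripper_force: 0.0
```

```bash
python3 -c "
from h import *
s=manip.state();print(s['clock'],s['tcp_pos'])
m=model('wrist'); w=imaging.capture('wrist'); cv2.imwrite('pics/w17.png',w)
h=cv2.cvtColor(w,cv2.COLOR_BGR2HSV); S=[(554.5,280.9),(556.5,140.9),(464.5,279.7),(466.5,139.7)]
L=cv2.cvtColor(w,cv2.COLOR_BGR2LAB)
for x,y in S:
  p=proj(m,[[x-2,y,40]])[0].astype(int); q=proj(m,[[x+35,y,8]])[0].astype(int); print(p,h[p[1],p[0]],L[p[1],p[0]],'wood',h[q[1],q[0]],L[q[1],q[0]])
pr=proj(m,[[x,210,40] for x in (554.5,464.5)]).astype(int)
for x,y in S:
  Q=proj(m,[[x-d,y,40] for d in range(-34,35,3)]).astype(int); print('x',[int(L[v,u,1]) for u,v in Q if 0<=v<400]); 
  Q=proj(m,[[x+6,y-d,40] for d in range(-45,46,4)]).astype(int); print('y',[int(L[v,u,1]) for u,v in Q if 0<=v<400])
"
```

```text
62.575 [376.  216.4 333.4]
[279  13] [ 15 149 147] [121 141 158] wood [105  54  19] [ 12 128 126]
[396  21] [ 15 149 151] [125 140 160] wood [126 128  10] [  3 130 126]
[276  91] [ 15 152 151] [124 141 160] wood [ 13 162 126] [ 98 144 156]
[387  99] [ 15 139 152] [128 139 158] wood [ 13 168 132] [103 144 159]
x [140, 141, 140, 140, 140, 141, 141, 141, 140, 139, 135, 135, 140, 141, 142, 143]
y [141, 141, 141, 141, 136, 140, 142, 141, 141, 141, 141, 141, 140, 141, 142, 141, 142, 141, 138, 136, 143, 142, 143]
x [144, 143, 143, 140, 142, 141, 142, 141, 140, 141, 140, 141, 138, 135, 136, 141, 143, 142, 143]
y [143, 141, 138, 134, 135, 140, 140, 141, 140, 140, 141, 142, 140, 141, 141, 142, 141, 140, 141, 142, 143, 143, 143]
x [143, 143, 143, 143, 145, 143, 136, 140, 141, 141, 141, 142, 141, 141, 141, 140, 134, 134, 137, 137, 138, 138, 137]
y [142, 144, 144, 137, 141, 141, 141, 141, 141, 141, 141, 142, 142, 142, 141, 141, 141, 137, 137, 142, 142, 143, 143]
x [143, 143, 145, 144, 142, 142, 140, 140, 139, 140, 140, 140, 139, 139, 140, 140, 139, 139, 141, 143, 144, 144, 143]
y [143, 138, 138, 133, 135, 140, 140, 140, 140, 140, 140, 141, 140, 140, 141, 140, 141, 142, 140, 144, 144, 143, 144]
```

{"op": "move_arm", "data": {
  "series": [
    [[0.35,0.05,0,0,0],[0.35,0.08,0,0,0],[0.35,0.08,0,0,0],[0.35,0.08,0,0,0],[0.35,0.08,0,0,0]]
  ]
}}

```text
clock: 63.25
tcp_pos: [454.6, 223.8, 333.9]
tcp_rot: [[0.997, 0.083, 0.0], [0.083, -0.997, 0.0], [0.0, -0.0, -1.0]]
wrist_force: [-0.7, -0.5, -0.1]
finger_gap: 0.353
gripper_force: 0.0
```

```bash
python3 -c "
from h import *
m=model('wrist'); w=imaging.capture('wrist'); cv2.imwrite('pics/w18.png',w)
b=cv2.bilateralFilter(w,7,30,5)
for lo in ((14,90,60),(14,90,100)):
  print(lo); cheeses(b,m,40,(0,0,640,200),lo=lo,hi=(19,165,255),amin=300)
"
```

```text
(14, 90, 60)
px [383.9 155. ] len 45.7 width 61.6 depth 37.8 cen [471.7 143.1] normal deg 3.2 n [0.9980000257492065, 0.05700000002980232]
px [277.2 148. ] len 47.9 width 61.2 depth 38.0 cen [470.  282.8] normal deg 1.5 n [1.0, 0.027000000700354576]
px [393.8  84. ] len 56.4 width 58.6 depth 32.5 cen [557.4 142.2] normal deg 1.5 n [1.0, 0.026000000536441803]
px [281.6  75.7] len 41.0 width 60.7 depth 32.5 cen [556.6 282.2] normal deg -3.6 n [0.9980000257492065, -0.06300000101327896]
(14, 90, 100)
px [385.8 156.9] len 52.4 width 55.8 depth 33.0 cen [467.7 139.8] normal deg 4.9 n [0.9959999918937683, 0.08500000089406967]
px [275.8 151. ] len 50.7 width 51.8 depth 32.1 cen [464.2 284.7] normal deg 0.2 n [1.0, 0.004000000189989805]
px [394.4  83.8] len 55.1 width 57.4 depth 31.5 cen [557.5 141.6] normal deg 1.4 n [1.0, 0.02500000037252903]
px [282.8  75.5] len 51.9 width 58.2 depth 31.4 cen [555.8 279.8] normal deg 1.9 n [0.9990000128746033, 0.032999999821186066]
```

All four cheeses are in their slots and square to the rail, and the lid, handle, jars and tongs match the first picture. Handing in.

```bash
python3 -c "
from rig import manip
print(manip.job_done())"
```

```text
the job is handed in; nothing more can be done
None
```

I handed the job in at about 63 s: I opened the latch and lid, stood all four half cheeses in the tray with their cut faces square to the price rail (within a few degrees by the last camera check), shut the lid again, and left the jars and tongs unmoved.

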